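# Load the table warmer with potatoes and rolls

## Task

Get the table warmer ready for the guests: first slide its heat control to the red mark; after that, take the lid off the blue pot, tip the pot over the white dish so that all its potatoes end up in the dish, stand the empty pot upright again in the middle of its round cork mat and put the lid squarely back on it. Also move every bread roll from the wooden board into the dark rack on the warmer, lying flat in a single layer, leave the mill, salt, tumbler and spoon alone, and mind that a roll may get knocked aside on the way.

Things in the scene. Friction and masses are not known exactly. Their poses are not given: they have to be found in the camera images.
- warmer: fixed steel table warmer, a slab 285 x 350 mm, 30 mm high. Origin on the table under the middle of its heated zone; x points away from the robot, y along the slider track. The slab reaches from x -180 to +105 mm and y -175 to +175 mm in its own frame. The slider track runs along y at x = -135 mm
- heat (a joint): position of the heat slider along its track in m, 0 to 0.12, growing towards the warmer's +y; about 1.5 N of friction, stays where it is left
- heat_top (a point): centre of the top of the black slider grip, a block 28 mm (x) x 20 mm (y) x 40 mm high on a grey track 14 mm high and 40 mm wide; this point is about 85 mm above the table. Does not turn relative to the warmer; moves along the warmer's y as the slider slides
- mark: small flat red tick, 22 x 7 mm, lying on the warmer's top beside the slider track on the robot's side, at a place along the track that differs from start to start; axes as the warmer's. The slider is at the mark when the middle of its grip is level with the tick along y (within 7 mm)
- dish: round white dish, fixed on the warmer's left or right half. Origin under its centre, on the warmer's top (30 mm above the table). Outer radius 86 mm at the rim and 66 mm at the foot, 50 mm high, wall 5 mm, inner floor 6 mm above the origin; two thin lugs at its rim at +x and -x, 95 mm from the centre
- rack: dark steel tray for rolls, fixed on the other half of the warmer: 206 mm (x) x 122 mm (y) outside, wall 4 mm, rim 14 mm and floor 4 mm above its origin, which lies under its centre on the warmer's top. Three rolls fit, at x = -60, 0 and +60 mm, each lying along y, with room for fingers between them
- mat: round cork mat, radius 80 mm, 8 mm thick, fixed on the table on the left or right; origin under its centre (its top is 8 mm higher)
- pot: blue enamel pot, loose, 0.35 kg, open, 95 mm high, outer radius 58 mm (foot) to 69 mm (rim), wall 4 mm, inner floor 5 mm up. Origin: centre of its underside, z up through the mouth. Strap handle on its -x side: upright bar 20 (x) x 14 (y) x 75 mm (z) centred at (-108, 0, 55) mm, with arms to the wall at z = 26 and 85 mm. Starts upright on the cork mat, handle roughly to the robot
- lid: blue lid, loose, 0.15 kg: a flat disc of radius 75 mm, 6 mm thick, no rim below, with an upright black knob 24 mm across and 30 mm high in the middle. Origin at the centre of its underside. Lies on the pot's rim at the start (95 mm above the pot's underside), nothing holds it but friction; while off it may lie anywhere, the empty rack is big enough
- pot_rim (a point): centre of the pot's mouth, 95 mm above the pot's underside
- board: wooden board 250 x 190 x 8 mm, fixed on the table on the side across from the cork mat; origin under its centre
- potato1: round boiled potato, a firm ball 41 mm across, 35 g; origin at its centre. In the pot at the start; 3 to 5 of the five are there, the others are absent
- potato2: round boiled potato, a firm ball 41 mm across, 35 g; origin at its centre. In the pot at the start; 3 to 5 of the five are there, the others are absent
- potato3: round boiled potato, a firm ball 41 mm across, 35 g; origin at its centre. In the pot at the start; 3 to 5 of the five are there, the others are absent
- potato4: round boiled potato, a firm ball 41 mm across, 35 g; origin at its centre. In the pot at the start; 3 to 5 of the five are there, the others are absent
- potato5: round boiled potato, a firm ball 41 mm across, 35 g; origin at its centre. In the pot at the start; 3 to 5 of the five are there, the others are absent
- roll1: crusty bread roll 90 mm (its x) x 40 mm (y) x 34 mm high, flat on all sides, firm, 50 g; origin at its centre. Lies on the wooden board at the start; 2 or 3 of the four are there, the others are absent
- roll2: crusty bread roll 90 mm (its x) x 40 mm (y) x 34 mm high, flat on all sides, firm, 50 g; origin at its centre. Lies on the wooden board at the start; 2 or 3 of the four are there, the others are absent
- roll3: crusty bread roll 90 mm (its x) x 40 mm (y) x 34 mm high, flat on all sides, firm, 50 g; origin at its centre. Lies on the wooden board at the start; 2 or 3 of the four are there, the others are absent
- roll4: crusty bread roll 90 mm (its x) x 40 mm (y) x 34 mm high, flat on all sides, firm, 50 g; origin at its centre. Lies on the wooden board at the start; 2 or 3 of the four are there, the others are absent
- mill: wooden pepper mill, 140 mm high, 26 mm radius; origin under its centre. Not part of the job, loose: leave alone
- salt: white salt shaker, 67 mm high, 20 mm radius; origin under its centre. Not part of the job, loose: leave alone
- tumbler: glass tumbler, 90 mm high, 36 mm radius; origin under its centre. Not part of the job, loose: leave alone
- spoon: steel spoon 180 mm long, lying along its x, beyond the warmer; origin at its middle. Not part of the job, loose: leave alone
There are look-alikes about, which are no part of the job. What is shaped like the lid but green is not meant.

How it is judged:
By the outcome, as a careful person would: the job done as asked, in the order asked, and still so for the second after the job is handed in, with the robot touching nothing.
Of potato1, potato2, potato3, potato4, potato5 only 3 to 5 are there at a start; the rules pass over those that are not, and their reading is None.
Of roll1, roll2, roll3, roll4 only 2 to 3 are there at a start; the rules pass over those that are not, and their reading is None.
At some moment in a run one of roll1, roll2, roll3, roll4 may be knocked a few centimetres aside while the robot is not near it.
It also fails if it takes over 210 s, if anything falls off the work surface, if the arm or the gripper's body presses on something with over 40 N, if the wrist force passes 120 N, or if a joint passes its speed limit or range.

## Robot

A 7-joint arm with a two-finger parallel gripper is mounted at the origin on the work surface. World frame = base frame: x ahead of the robot, y to its left, z up, the work surface at z = 0. Lengths are in m, angles in rad, forces in N, time in s.
With the tool pointing down it reaches from about 0.35 to 0.9 m from the base axis. Payload 8.1 kg.
Tool frame: the origin (TCP) lies at the very end of the fingers, on their centre line; the grasp point (between the pads) lies 19 mm behind it; z points along the fingers, y is the line along which they close (so a half turn about z gives the same grasp; the last joint's range is limited). The gripper opens to 92 mm and grips with 3 to 60 N. Pads are 19 mm wide; open, the fingers measure 130 mm over their backs; the gripper's body (75 mm by 190 mm) begins 47 mm behind the grasp point.
Start: joints at [1.205, 0.434, 0.025, 1.573, -0.012, 1.134, -0.075], TCP at [0.162, -0.604, 0.227] pointing down, gripper open.
Joint ranges: [-2.62, 2.62], [-0.44, 2.09], [-1.27, 1.32], [0.08, 2.57], [-1.32, 4.46], [0.12, 2], [-2.74, 2.74]. Speed limits (rad/s): [2.22, 2.22, 3.01, 3.01, 3.14, 3.14, 3.14].

## Interface

Orientations are given as a rotation vector (axis times angle).
In Python, from cell import arm gives the robot as it stands.
- The arm moves only by the tool carry_out, never from a script. Its argument "commands" is a list of rows, each a list of 7 numbers: the opening, from 0 (shut) to 1 (fully open), then the shift along the tool's x, y, z each as a share of 0.025 m, from -1 to 1, then the turn, a rotation vector about the tool's x, y, z each as a share of 0.1 rad, from -1 to 1. A call has 1 to 8 rows; each row shifts and turns the commanded pose from where the row before left it, along the tool's axes as they then stand; what a row does not reach is not made up. A row lasts 1/10 s, in which the tool goes at most 50 mm and 8.59 degrees, less where a joint would pass 70% of its speed; a pose out of reach is approached as far as the arm can. A call with a number of a shift or a turn outside -1 to 1 is refused whole. A call with a gripper value outside its range is refused whole. The fingers move at their own pace and stop on an object; "squeeze" is the grip in N (left out, the last holds). Time passes only in rows, so rows that do not move let the fingers close. It gives the time, the measured TCP pose, the force, the opening and the grip force at its end, in the units of the state.
- arm.observe(): the state, without advancing time (a new reading comes with each control period).
- arm.get_image(name): name is "scene" or "top" or "wrist"; returns a dict with "pixels" (400x640x3 uint8, red, green, blue), "range_z" (400x640 float32, m along the optical axis (not along the pixel's ray), 0 where there is no reading), "mtx" (3x3 intrinsics, pixels), "R" (3x3) and "t" (3): a world point X has camera coordinates R X + t; the wrist camera has in their place "tool_from_camera" (4x4, takes a point from camera to tool coordinates, whose origin is the TCP and whose axes are the flange's). Camera axes: x right, y down, z forward; pixel columns grow to the right and rows downward; lengths in m; the calibration is good to about 2 mm. A picture is of the moment at which its call begins: read the wrist's pose just before it.
- arm.sign_off(): hands the job in; it is judged then, once.
The state is a dict: "clock": time; "joints": joint angles; "dq": joint speeds; "joint_efforts": joint torques, N m; "position": TCP position; "ee_rot": TCP orientation; "force": force on the tool from outside, world axes, zero at the start; "ft_torque": the same for the moment, N m; "width": opening from 0.0 (shut) to 1.0 (fully open); "gripper_force": force on a finger pad.
Only numpy, scipy, OpenCV 4.12 (cv2) and the standard library are available. Lean on these libraries where they do the work, as an engineer would, in place of code of your own. Each camera call takes 0.05 s, during which the arm holds its last target. There are 200 camera calls.

## Working session

There is one attempt and no reset: what is moved stays moved. The work goes in short steps, Python scripts to look and compute and a tool call to move; the robot and the scene stay as the last step left them, time stands still between calls to the robot, and variables do not carry over. Pictures are saved under pics/ and viewed, at most 14 in all, crops included, and the job is handed in when it is done.

Besides the shell and the picture viewer there is one more tool, called after "Emit:" as name(argument=value, ...) on one line, values as JSON. carry_out: Moves the arm, as the interface text tells. Shift numbers are shares of 0.025 m and turn numbers shares of 0.1 rad, none past 1 either way. Its arguments: {"type":"object","properties":{"commands":{"type":"array"},"squeeze":{"type":"number"}},"required":["commands"]}

```bash
ls; mkdir -p pics
cat > h.py <<'E'
import numpy as np, cv2
from cell import arm
from scipy.spatial.transform import Rotation as Ro
def cloud(n):
    s=arm.observe(); im=arm.get_image(n); K=np.array(im["mtx"]); z=im["range_z"]
    v,u=np.mgrid[0:400,0:640]
    P=np.stack([(u-K[0,2])/K[0,0]*z,(v-K[1,2])/K[1,1]*z,z],-1)
    if "R" in im: W=(P-np.array(im["t"]))@np.array(im["R"])
    else:
        T=np.array(im["tool_from_camera"]); W=P@T[:3,:3].T+T[:3,3]
        W=W@Ro.from_rotvec(s["ee_rot"]).as_matrix().T+np.array(s["position"])
    W[z==0]=np.nan
    return im["pixels"],W
def save(p,f,s=1):
    cv2.imwrite("pics/"+f,cv2.resize(p[:,:,::-1],None,fx=s,fy=s))
E
python3 - <<'E'
from h import *
for n in("top","scene"):
    p,W=cloud(n); save(p,n+"0.png"); np.savez("/tmp/"+n,p=p,W=W)
    for (u,v) in((0,0),(320,200),(639,399),(639,0),(0,399)): print(n,u,v,W[v,u].round(3))
s=arm.observe(); print(s)
E
```

```text
pics
top 0 0 [ 1.839  1.969 -0.748]
top 320 200 [0.513 0.101 0.037]
top 639 399 [ 0.092 -0.35   0.775]
top 639 0 [ 1.841 -1.72  -0.745]
top 0 399 [-0.31   1.635 -0.745]
scene 0 0 [ 0.579 -1.521  0.186]
scene 320 200 [0.51  0.054 0.033]
scene 639 399 [ 0.079  1.297 -0.755]
scene 639 0 [-0.9    0.531  0.187]
scene 0 399 [ 1.62  -0.726 -0.747]
{'clock': 0.1, 'joints': array([ 1.2053648 ,  0.43514667,  0.02496186,  1.57401272, -0.0115772 ,
        1.13400236, -0.07509533]), 'dq': array([-0.00128091, -0.00136151, -0.00207483, -0.00218774, -0.00145611,
       -0.00132767, -0.0015927 ]), 'joint_efforts': array([ 3.73176037e-03, -6.69127536e+01,  9.88445878e-01, -3.15141928e+01,
       -6.04683906e-02,  3.73833231e-02,  8.71156408e-05]), 'position': array([ 0.16221177, -0.60310206,  0.22602489]), 'ee_rot': array([-3.11313899e+00, -4.11416581e-01,  5.17412110e-04]), 'force': array([ 0.21778788, -1.13784076,  0.14156174]), 'ft_torque': array([ 0.04339728, -0.03445498,  0.01542651]), 'gripper_force': 0.0, 'width': 0.9999075963886298}
```

View pics/top0.png

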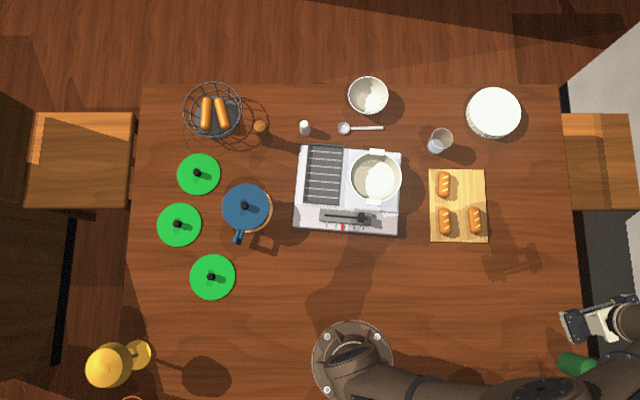

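View pics/scene0.png

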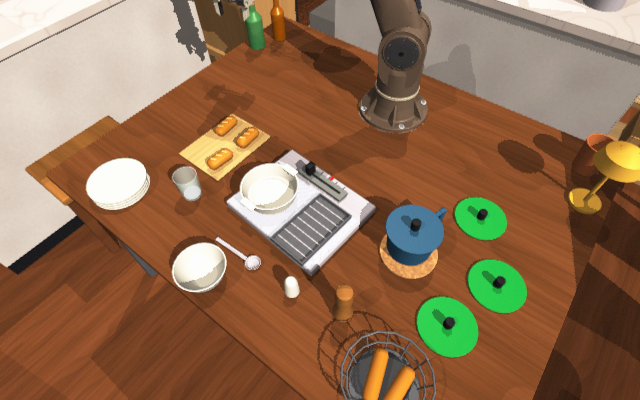

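Both views: the blue lid lies on the blue pot (top px 245,206), while green discs (198,174), (178,225) and (212,277) are look-alikes. Rolls are on the board at (443,184), (445,221) and (474,221); the sausages in the basket (214,112) are not part of the job. The slider grip is near (367,217) and the red tick near (345,227). The white dish on the warmer is at (376,177); the bowl (367,95) and plates (494,112) are others. I'll measure next and make an enlarged crop.

```bash
cat > meas.py <<'E'
from h import *
def rect(xy):
    (c,wh,a)=cv2.minAreaRect((xy*1000).astype(np.float32)); 
    if wh[0]<wh[1]: wh=(wh[1],wh[0]); a+=90
    return np.round(c,1),np.round(wh,1),round((a+90)%180-90,1)
def circ(xy):
    A=np.c_[2*xy,np.ones(len(xy))]; s=np.linalg.lstsq(A,(xy**2).sum(1),rcond=None)[0]
    return s[:2].round(4),np.sqrt(s[2]+s[:2]@s[:2]).round(4)
def comps(m,amin=30):
    n,l,st,c=cv2.connectedComponentsWithStats(m.astype(np.uint8)); 
    return [(l==i,c[i]) for i in range(1,n) if st[i,4]>=amin]
E
python3 - <<'E'
from meas import *
for n in("top","scene"):
    d=np.load(f"/tmp/{n}.npz"); p,W=d["p"],d["W"]; x,y,z=W[...,0],W[...,1],W[...,2]
    hsv=cv2.cvtColor(p,cv2.COLOR_RGB2HSV); H,S,V=[hsv[...,i].astype(int) for i in range(3)]
    print(n)
    wk=(x>.3)&(x<.95)&(abs(y)<.7)
    blue=wk&(H>95)&(H<125)&(S>100)
    lid=blue&(z>.1)&(z<.118); 
    (c,r)=cv2.minEnclosingCircle((W[lid][:,:2]*1000).astype(np.float32)); print("lid",c,r,lid.sum(),np.median(z[lid]))
    lc=np.array(c)/1000
    kn=(np.hypot(x-lc[0],y-lc[1])<.03)&(z>.132); print("knob",np.median(W[kn],0),kn.sum())
    hb=blue&(np.hypot(x-lc[0],y-lc[1])>.082); print("handle far",W[hb][:,:2].mean(0),z[hb].max(),rect(W[hb][:,:2]))
    red=(((H<6)|(H>174))&(S>150)&(V>100)&(z>.02)&(z<.045)&(abs(y)<.2)&wk)
    for m,c in comps(red,5): print("red",c,W[m].mean(0).round(4),m.sum())
    grip=(z>.07)&(z<.095)&(abs(y-.0)<.25)&(x>.3)&(x<.6)&(V<80)
    for m,c in comps(grip,5): print("grip",c,W[m].mean(0).round(4),m.sum(), rect(W[m][:,:2]))
    sl=wk&(abs(z-.03)<.006)&(abs(y)<.3)
    m=max(comps(sl),key=lambda q:q[0].sum())[0]; print("slab",rect(W[m][:,:2]))
    rim=wk&(abs(z-.079)<.005)&(V>120)&(S<80)&(abs(y)<.3)
    for m,c in comps(rim,40): print("rim",c,circ(W[m][:,:2]),(c),rect(W[m][:,:2]))
    ro=wk&(z>.03)&(z<.06)&(y<-.15)&(x<.8)&(S>100)
    for m,c in comps(ro,20):
        t=m&(z>np.nanmedian(z[m])-.004); print("roll",c,rect(W[t][:,:2]),m.sum(),np.nanmedian(z[m]).round(4))
    bd=wk&(z>.004)&(z<.014)&(y<-.15)&(x<.8)
    m=max(comps(bd),key=lambda q:q[0].sum())[0]; print("board",rect(W[m][:,:2]))
    if n=="scene":
        mt=wk&(z>.004)&(z<.014)&(np.hypot(x-lc[0],y-lc[1])<.13)
        m=max(comps(mt),key=lambda q:q[0].sum())[0]; 
        cs,_=cv2.findContours(m.astype(np.uint8),0,1); print("mat",m.sum(),rect(W[m][:,:2]),cv2.minEnclosingCircle((W[m][:,:2]*1000).astype(np.float32)))
d=np.load("/tmp/top.npz");p=d["p"][135:265,150:500]; save(p,"crop1.png",2.25)
E
```

```text
top
lid (457.57940673828125, 336.0416259765625) 93.97169494628906 1632 0.10904841283721138
knob [0.47875896 0.3323638  0.13945912] 42
handle far [0.50410839 0.33963107] 0.11554038442467701 (array([436.4, 399.6]), array([300. , 158.2]), -61.1)
red [341.72727273 226.81818182] [0.4243 0.0288 0.034 ] 11
grip [360.93877551 216.63265306] [ 0.4508 -0.0303  0.0834] 49 (array([451.5, -30.6]), array([22. , 19.1]), -0.6)
slab (array([554.7,   8.5]), array([349.5, 284.1]), 85.4)
rim [382.23451327 161.50884956] (array([ 0.5886, -0.0801]), np.float64(0.0811)) [382.23451327 161.50884956] (array([ 614.7, -101.2]), array([169.5, 106.6]), 52.8)
rim [372.75342466 199.47945205] (array([ 0.5527, -0.073 ]), np.float64(0.0547)) [372.75342466 199.47945205] (array([512.8, -63.7]), array([124.4,  42.5]), 79.6)
roll [444.21691176 183.51470588] (array([ 570.4, -314.9]), array([83.4, 35.3]), -5.4) 272 0.04
roll [475.07266436 219.57785467] (array([ 449.6, -410.1]), array([83.4, 35.7]), 3.4) 289 0.04
roll [444.9347079  220.65635739] (array([ 446.1, -310.2]), array([83.3, 35.3]), 4.5) 291 0.0399
board (array([ 507.
[... 444 characters left out ...]
]), -12.1)
slab (array([555. ,  13.1]), array([349.6, 287. ]), 85.3)
rim [267.09251969 186.07874016] (array([ 0.5853, -0.074 ]), np.float64(0.0836)) [267.09251969 186.07874016] (array([585.1, -75.3]), array([169.7, 169.2]), -50.8)
roll [225.46829268 124.23414634] (array([ 449., -405.]), array([82.8, 35.8]), 2.4) 205 0.0393
roll [246.87671233 135.84931507] (array([ 446.7, -305.4]), array([82.9, 36.4]), -0.5) 219 0.0397
roll [219.10204082 157.42040816] (array([ 573.1, -309.3]), array([83.2, 40.3]), -1.5) 245 0.0396
board (array([ 502.2, -361.3]), array([264.5, 197.6]), 0.3)
mat 876 (array([510.5, 352.9]), array([161.4, 113. ]), -72.9) ((488.8122863769531, 346.1341857910156), 81.07990264892578)
```

View pics/crop1.png

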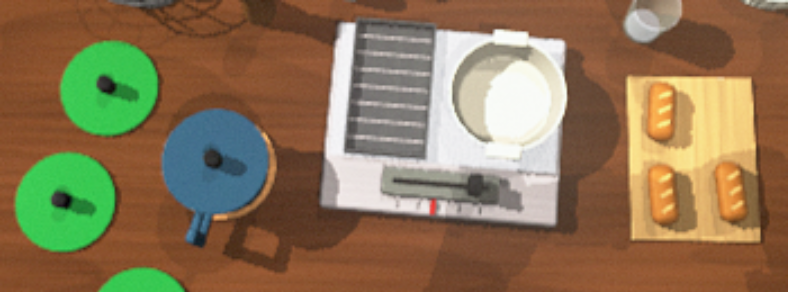

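The crop confirms the one blue lid on the pot at crop (213,158), with its handle at (196,240), and green look-alikes at (108,85) and (60,200). It also shows the slider grip at (478,184), the red tick at (433,207), the rack at left and the dish at right on the warmer. Warmer yaw is about −4.6°; the slider must go about 55 mm towards +y. First move: hover above the slider.

Emit:
carry_out(commands=[[0.6,0,0,0,0,0,0.86],[0.6,0,0,0,0,0,0.86],[0.6,0,0,0,0,0,0.86],[0.6,0,0,0,0,0,0.86],[0.6,0.4,-1,0,0,0,0],[0.6,0.4,-1,0,0,0,0],[0.6,0.4,-1,0,0,0,0],[0.6,0.4,-1,0,0,0,0]])

```text
clock: 0.9
position: [0.2106, -0.5059, 0.2263]
ee_rot: [-3.138, 0.128, 0.001]
force: [0.1, -0.3, 0.5]
width: 0.604
gripper_force: 0.0
```

Emit:
carry_out(commands=[[0.6,0.4,-1,0,0,0,0],[0.6,0.4,-1,0,0,0,0],[0.6,0.4,-1,0,0,0,0],[0.6,0.4,-1,0,0,0,0],[0.6,0.4,-1,0,0,0,0],[0.6,0.4,-1,0,0,0,0],[0.6,0.4,-1,0,0,0,0],[0.6,0.4,-1,0,0,0,0]])

```text
clock: 1.7
position: [0.3064, -0.3131, 0.2265]
ee_rot: [-3.139, 0.128, 0.001]
force: [-0.2, 0.2, 0.7]
width: 0.597
gripper_force: 0.0
```

Emit:
carry_out(commands=[[0.6,0.4,-1,0.1,0,0,0],[0.6,0.4,-1,0.1,0,0,0],[0.6,0.4,-1,0.1,0,0,0],[0.6,0.4,-1,0.1,0,0,0],[0.6,0.4,-1,0.1,0,0,0],[0.6,0.4,-1,0.1,0,0,0],[0.6,0.4,-1,0.1,0,0,0],[0.6,0.4,-1,0.1,0,0,0]])

```text
clock: 2.5
position: [0.4024, -0.1204, 0.2065]
ee_rot: [3.139, -0.128, -0.001]
force: [0.5, 0.8, -0.4]
width: 0.6
gripper_force: 0.0
```

Emit:
carry_out(commands=[[0.6,0.4,-1,0.1,0,0,0],[0.6,0.4,-1,0.1,0,0,0],[0.6,0.4,-0.8,0.1,0,0,0],[0.6,0,0,0,0,0,0],[0.6,0,0,0,0,0,0],[0.6,0,0,0,0,0,0]])

```text
clock: 3.1
position: [0.4373, -0.055, 0.1991]
ee_rot: [3.138, -0.129, -0.001]
force: [-0.5, -1.0, 0.3]
width: 0.599
gripper_force: 0.0
```

```bash
cat >> h.py <<'E'
import json
def st():
    s=arm.observe(); R=Ro.from_rotvec(s["ee_rot"]).as_matrix()
    open("log.jsonl","a").write(json.dumps([list(map(float,s["joints"])),list(map(float,s["position"])),list(map(float,s["ee_rot"]))])+"\n")
    print("t%.1f"%s["clock"],"p",np.round(s["position"],4),"x",R[:,0].round(3),"z",R[:,2].round(3),"F",np.round(s["force"],1),"w%.3f g%.1f"%(s["width"],s["gripper_force"]),"q",np.round(s["joints"],2))
    return s,R
def to(goal,yaw=None):
    "shift in tool units from here to world goal"
    s=arm.observe();R=Ro.from_rotvec(s["ee_rot"]).as_matrix(); print("units",(R.T@(np.array(goal)-s["position"])/.025).round(2))
E
python3 - <<'E'
from meas import *
st()
p,W=cloud("wrist"); save(p,"w1.png"); np.savez("/tmp/w1",p=p,W=W); x,y,z=W[...,0],W[...,1],W[...,2]
hsv=cv2.cvtColor(p,cv2.COLOR_RGB2HSV); H,S,V=[hsv[...,i].astype(int) for i in range(3)]
red=(((H<6)|(H>174))&(S>150)&(V>100)&(z>.02)&(z<.045))
for m,c in comps(red,20): print("red",c,W[m].mean(0).round(4),m.sum(),rect(W[m][:,:2]))
g=(abs(z-.085)<.008)&(np.hypot(x-.453,y+.028)<.06)
for m,c in comps(g,50): print("grip",c,W[m].mean(0).round(4),m.sum(),rect(W[m][:,:2]),p[m].mean(0))
E
```

```text
t3.1 p [ 0.4373 -0.055   0.1991] x [ 0.997 -0.082 -0.001] z [-0.001 -0.    -1.   ] F [-0.5 -1.   0.3] w0.599 g0.0 q [ 0.28  0.19 -0.32  2.01  0.07  0.95 -1.73]
red [245.72477064 199.93577982] [0.4253 0.0304 0.0343] 109 (array([425.6,  30.4]), array([19.9,  6.5]), -8.1)
grip [315.87523629 124.30056711] [ 0.4998 -0.054   0.0811] 529 (array([499.3, -52.3]), array([47.3, 16.6]), 71.5) [234.56521739 228.6710775  212.10396975]
grip [292.44528875 178.1550152 ] [ 0.4547 -0.0288  0.0849] 658 (array([454.1, -28.2]), array([26.9, 20. ]), -5.4) [56.07902736 52.93920973 51.42401216]
```

```bash
python3 -c "
from h import *
to((.4543,-.0286,.056))"
```

```text
units [ 0.59 -1.12  5.73]
```

Emit:
carry_out(commands=[[0.6,0.3,-0.56,0,0,0,0],[0.6,0.29,-0.56,0,0,0,0],[0.6,0,0,0.9,0,0,0],[0.6,0,0,0.9,0,0,0],[0.6,0,0,0.9,0,0,0],[0.6,0,0,0.9,0,0,0],[0.6,0,0,0.9,0,0,0],[0.6,0,0,0.9,0,0,0]])

```text
clock: 3.95
position: [0.4547, -0.0285, 0.0635]
ee_rot: [3.138, -0.13, 0.001]
force: [0.5, 0.2, 0.1]
width: 0.597
gripper_force: 0.0
```

Emit:
carry_out(commands=[[0.6,0,0,0.33,0,0,0],[0.1,0,0,0,0,0,0],[0.1,0,0,0,0,0,0],[0.1,0,0,0,0,0,0],[0.1,0,0,0,0,0,0],[0.1,0,0,0,0,0,0],[0.1,0,0,0,0,0,0]], squeeze=10)

```text
clock: 4.65
position: [0.4553, -0.0276, 0.0565]
ee_rot: [3.139, -0.128, 0.002]
force: [-0.7, -1.2, 7.2]
width: 0.219
gripper_force: 10.0
```

Emit:
carry_out(commands=[[0.1,0,-0.5,0,0,0,0],[0.1,0,-0.5,0,0,0,0],[0.1,0,-0.5,0,0,0,0],[0.1,0,-0.5,0,0,0,0],[0.1,0,-0.25,0,0,0,0],[0.1,0,0,0,0,0,0],[0.1,0,0,0,0,0,0]])

```text
clock: 5.35
position: [0.46, 0.0296, 0.0566]
ee_rot: [-3.138, 0.126, -0.002]
force: [-0.2, 1.6, 6.1]
width: 0.214
gripper_force: 10.0
```

```bash
python3 -c "
from h import *
st()"
```

```text
t5.3 p [0.46   0.0296 0.0566] x [ 0.997 -0.08   0.001] z [ 0.001  0.001 -1.   ] F [-0.2  1.6  6.1] w0.214 g10.0 q [ 0.05  0.43 -0.29  2.13  0.21  0.61 -2.04]
```

Emit:
carry_out(commands=[[0.5,0,0,0,0,0,0],[0.5,0,0,0,0,0,0],[0.5,0,0,-0.5,0,0,0],[0.5,0,0,-1,0,0,0],[0.5,0,0,-1,0,0,0],[0.5,0,0,-1,0,0,0],[0.5,0,0,-1,0,0,0],[0.5,0,0,-1,0,0,0]])

```text
clock: 6.15
position: [0.459, 0.0285, 0.1944]
ee_rot: [3.139, -0.128, -0.001]
force: [0.2, 0.3, 0.5]
width: 0.499
gripper_force: 0.0
```

Emit:
carry_out(commands=[[0.5,-0.2,0,-1,0,0,0],[0.5,-0.2,0,-1,0,0,0],[0.5,0,0,0,0,0,0],[0.5,0,0,0,0,0,0]])

```text
clock: 6.55
position: [0.4495, 0.0293, 0.2436]
ee_rot: [3.139, -0.128, 0.001]
force: [-0.3, -0.5, -1.0]
width: 0.5
gripper_force: 0.0
```

Run:
```python
from meas import *
st()
p,W=cloud("wrist"); save(p,"w2.png"); np.savez("/tmp/w2",p=p,W=W); x,y,z=W[...,0],W[...,1],W[...,2]
hsv=cv2.cvtColor(p,cv2.COLOR_RGB2HSV); H,S,V=[hsv[...,i].astype(int) for i in range(3)]
red=(((H<6)|(H>174))&(S>150)&(V>100)&(z>.02)&(z<.045))
for m,c in comps(red,20): print("red",c,W[m].mean(0).round(4),m.sum(),rect(W[m][:,:2]))
g=(abs(z-.085)<.008)&(V<110)
for m,c in comps(g,50): print("grip",c,W[m].mean(0).round(4),m.sum(),rect(W[m][:,:2]),p[m].mean(0))
rim=(abs(z-.08)<.004)&(V>120)&(y<.02)
print("rim",circ(W[rim][:,:2]))
rk=(z>.032)&(z<.047)&(x>.48)&(y>.0)&(V<120)
for m,c in comps(rk,300): print("rack",c,rect(W[m][:,:2]),m.sum())
```

```text
t6.5 p [0.4495 0.0293 0.2436] x [ 0.997 -0.081  0.001] z [ 0.001 -0.    -1.   ] F [-0.3 -0.5 -1. ] w0.500 g0.0 q [ 0.13  0.16 -0.35  1.93  0.06  1.06 -1.9 ]
red [323.92857143 195.68571429] [0.4237 0.0304 0.0336] 70 (array([423.4,  31. ]), array([18.6,  6.3]), -4.5)
grip [ 79.00554529 165.83733826] [0.4891 0.2796 0.085 ] 1082 (array([484.9, 289.5]), array([121.2,  41.3]), 6.2) [22.7948244  28.79667283 33.82809612]
grip [321.25826446 174.94628099] [0.4595 0.0304 0.085 ] 484 (array([458.8,  30.8]), array([27.1, 19. ]), -4.5) [55.26652893 52.39049587 51.17768595]
rim (array([ 0.5817, -0.0752]), np.float64(0.0814))
rack [251.88752336  67.38881702] (array([572.2,  95.4]), array([141.5, 121.3]), -4.9) 13914
rack [ 98.48984772 142.99746193] (array([513.6, 290.9]), array([73.8, 13.2]), 35.9) 394
```

View pics/w2.png

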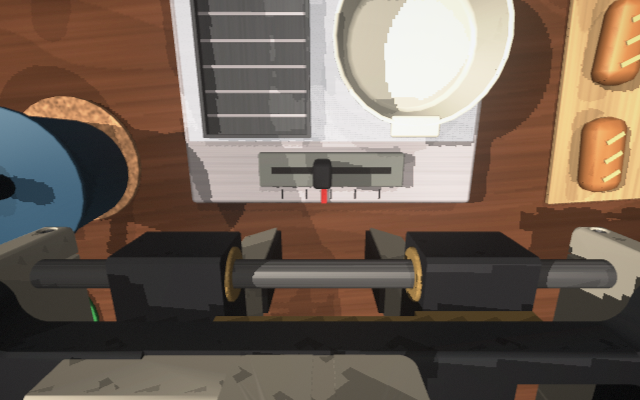

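The slider grip (322,174) is in line with the red tick (324,196), within about 3 mm. Next is the lid knob.

Emit:
carry_out(commands=[[0.5,0,0,0,0,0,-0.87],[0.5,0,0,0,0,0,-0.87],[0.5,0,0,0,0,0,-0.87],[0.5,0,0,0,0,0,-0.87],[0.5,0,0,0,0,0,-0.87],[0.5,0,0,0,0,0,-0.87],[0.5,0,0,0,0,0,-0.87]])

```text
clock: 7.3
position: [0.4488, 0.0293, 0.2421]
ee_rot: [-3.031, -0.825, 0.004]
force: [0.2, 0.3, -0.0]
width: 0.502
gripper_force: 0.0
```

Emit:
carry_out(commands=[[0.5,0.5,-1,-0.1,0,0,0],[0.5,0.5,-1,-0.1,0,0,0],[0.5,0.5,-1,-0.1,0,0,0],[0.5,0.5,-1,-0.1,0,0,0],[0.5,0.5,-1,-0.1,0,0,0],[0.5,0.5,-1,-0.1,0,0,0],[0.5,0.5,-1,-0.1,0,0,0],[0.5,0.5,-1,-0.1,0,0,0]])

```text
clock: 8.1
position: [0.4346, 0.2533, 0.2621]
ee_rot: [3.032, 0.819, -0.004]
force: [0.4, 0.5, 0.3]
width: 0.501
gripper_force: 0.0
```

Emit:
carry_out(commands=[[0.5,0.5,-1,0,0,0,0],[0.5,0.5,-1,0,0,0,0],[0.5,0.5,-1,0,0,0,0],[0.5,0,0,0,0,0,0],[0.5,0,0,0,0,0,0],[0.5,0,0,0,0,0,0]])

```text
clock: 8.7
position: [0.4299, 0.335, 0.2626]
ee_rot: [3.032, 0.818, -0.002]
force: [0.5, -0.1, 0.3]
width: 0.501
gripper_force: 0.0
```

Run:
```python
from meas import *
s,R=st()
p,W=cloud("wrist"); save(p,"w3.png"); np.savez("/tmp/w3",p=p,W=W); x,y,z=W[...,0],W[...,1],W[...,2]
print(np.array(arm.get_image("wrist")["tool_from_camera"]).round(3))
hsv=cv2.cvtColor(p,cv2.COLOR_RGB2HSV); H,S,V=[hsv[...,i].astype(int) for i in range(3)]
r=np.hypot(x-.48,y-.335)
k=(r<.05)&(abs(z-.139)<.006); print("knob",[(c.round(),rect(W[m][:,:2]),np.median(z[m])) for m,c in comps(k,30)])
l=(r<.1)&(abs(z-.109)<.004)&(H>95)&(H<125)&(S>80)
m=max(comps(l),key=lambda q:q[0].sum())[0]; print("lid",rect(W[m][:,:2]),cv2.minEnclosingCircle((W[m][:,:2]*1000).astype(np.float32)))
h=(r>.08)&(r<.14)&(z>.05)&(z<.107)&(x<.44)&(H>95)&(H<125)
for m,c in comps(h,30): print("handle",c.round(),rect(W[m][:,:2]),np.nanmax(z[m]),m.sum())
h=(r>.095)&(r<.14)&(z>.09)&(z<.107)&(x<.44)&(H>95)&(H<125)
for m,c in comps(h,30): print("bar",c.round(),rect(W[m][:,:2]),np.nanmax(z[m]),m.sum())
c=(abs(z-.008)<.005)&(r<.16)&(S>60)&(H<22)
for m,cc in comps(c,100): print("mat",rect(W[m][:,:2]),m.sum())
```

```text
t8.7 p [0.4299 0.335  0.2626] x [ 0.864  0.503 -0.002] z [-0.001 -0.002 -1.   ] F [ 0.5 -0.1  0.3] w0.501 g0.0 q [-0.33  0.34 -0.57  1.68  0.2   1.18 -1.99]
[[-0.001 -0.965 -0.26   0.07 ]
 [ 1.    -0.001 -0.001  0.   ]
 [ 0.001 -0.26   0.965 -0.159]
 [ 0.     0.     0.     1.   ]]
knob [(array([348., 145.]), (array([478.9, 337.2]), array([23.2, 21.9]), 28.9), np.float64(0.14034535706768392))]
lid (array([479.4, 336.5]), array([147.3, 146.6]), 28.0) ((478.8216247558594, 336.8721008300781), 74.37140655517578)
handle [278. 203.] (array([385.7, 364.9]), array([37.5, 14.2]), -18.0) 0.10328416894194792 458
bar [273. 208.] (array([378.7, 367.2]), array([22.7, 14.1]), -18.4) 0.10328416894194792 253
mat (array([528.7, 405.6]), array([88.1, 13.1]), -33.8) 160
```

View pics/w3.png

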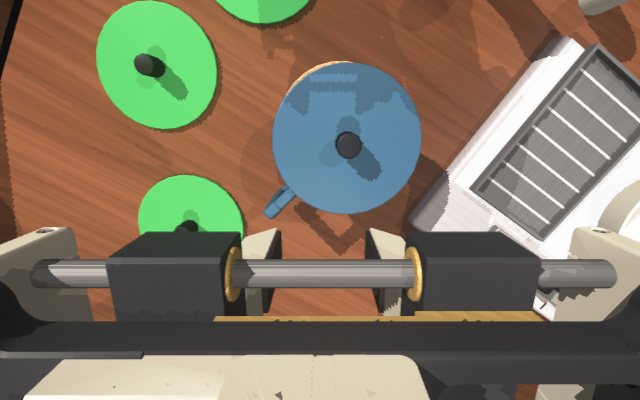

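The blue disc with its black knob at (348,145) is the lid; the handle bar is at (273,208) and the green discs are look-alikes. I'll grip the knob.

```bash
python3 -c "
from h import *
to((.479,.337,.2)); to((.479,.337,.113))"
```

```text
units [1.73 0.91 2.52]
units [1.74 0.91 6.  ]
```

Emit:
carry_out(commands=[[0.6,0.6,0.3,0.84,0,0,0],[0.6,0.57,0.31,0.84,0,0,0],[0.6,0.57,0.3,0.84,0,0,0],[0.6,0,0,0.9,0,0,0],[0.6,0,0,0.9,0,0,0],[0.6,0,0,0.9,0,0,0],[0.6,0,0,0.8,0,0,0],[0.6,0,0,0,0,0,0]])

```text
clock: 9.6
position: [0.4786, 0.3371, 0.1112]
ee_rot: [3.032, 0.817, -0.003]
force: [-0.2, 1.3, 0.1]
width: 0.601
gripper_force: 0.0
```

Emit:
carry_out(commands=[[0.1,0,0,0,0,0,0],[0.1,0,0,0,0,0,0],[0.1,0,0,0,0,0,0],[0.1,0,0,0,0,0,0],[0.1,0,0,0,0,0,0],[0.1,0,0,0,0,0,0],[0.1,0,0,0,0,0,0]], squeeze=25)

```text
clock: 10.3
position: [0.4791, 0.3385, 0.1134]
ee_rot: [3.033, 0.819, 0.001]
force: [-0.6, -1.4, 5.7]
width: 0.258
gripper_force: 25.0
```

Emit:
carry_out(commands=[[0.1,0,0,-0.5,0,0,0],[0.1,0,0,-1,0,0,0],[0.1,0,0,-1,0,0,0],[0.1,0,0,-1,0,0,0],[0.1,0,0,0,0,0,0]])

```text
clock: 10.8
position: [0.4798, 0.3403, 0.2044]
ee_rot: [-3.03, -0.819, -0.008]
force: [-0.4, 0.1, -1.7]
width: 0.257
gripper_force: 25.0
```

```bash
python3 -c "
from h import *
st(); to((.335,.2,.2)); to((.335,.2,.013))"
```

```text
t10.8 p [0.4798 0.3403 0.2044] x [0.864 0.504 0.006] z [ 0.004  0.004 -1.   ] F [-0.4  0.1 -1.7] w0.257 g25.0 q [-0.33  0.45 -0.54  1.67  0.26  1.09 -1.98]
units [-7.83  1.93  0.13]
units [-7.88  1.94  7.61]
```

Emit:
carry_out(commands=[[0.1,-1,0.25,0,0,0,0],[0.1,-1,0.25,0,0,0,0],[0.1,-1,0.25,0,0,0,0],[0.1,-1,0.25,0,0,0,0],[0.1,-1,0.25,0,0,0,0],[0.1,-1,0.25,0,0,0,0],[0.1,-1,0.25,0,0,0,0],[0.1,-0.85,0.2,0,0,0,0]])

```text
clock: 11.6
position: [0.3323, 0.1964, 0.1999]
ee_rot: [3.032, 0.819, -0.002]
force: [-0.3, 0.0, -1.0]
width: 0.255
gripper_force: 25.0
```

Emit:
carry_out(commands=[[0.1,0,0,1,0,0,0],[0.1,0,0,1,0,0,0],[0.1,0,0,1,0,0,0],[0.1,0,0,1,0,0,0],[0.1,0,0,1,0,0,0],[0.1,0,0,1,0,0,0],[0.1,0,0,1,0,0,0],[0.1,0,0,0.4,0,0,0]])

```text
clock: 12.4
position: [0.3324, 0.1969, 0.0137]
ee_rot: [3.032, 0.82, -0.005]
force: [-0.3, 0.1, -1.3]
width: 0.258
gripper_force: 25.0
```

```bash
python3 -c "
from h import *
st(); to((.335,.2,.012))"
```

```text
t12.4 p [0.3324 0.1969 0.0137] x [ 0.864  0.504 -0.003] z [-0.003 -0.002 -1.   ] F [-0.3  0.1 -1.3] w0.258 g25.0 q [-0.33  0.45 -0.44  2.32  0.44  0.45 -2.16]
units [ 0.15 -0.06  0.07]
```

Emit:
carry_out(commands=[[0.1,0,0,0.1,0,0,0],[0.1,0,0,0,0,0,0],[0.6,0,0,0,0,0,0],[0.6,0,0,0,0,0,0],[0.6,0,0,-0.5,0,0,0],[0.6,0,0,-1,0,0,0],[0.6,0,0,-1,0,0,0],[0.6,0,0,-1,0,0,0]])

```text
clock: 13.2
position: [0.3338, 0.1976, 0.102]
ee_rot: [-3.033, -0.819, -0.001]
force: [0.2, 0.1, 0.1]
width: 0.601
gripper_force: 0.0
```

Emit:
carry_out(commands=[[0.6,0,0,-1,0,0,0],[0.6,0,0,-1,0,0,0],[0.6,0,0,-1,0,0,0],[0.6,0,0,-1,0,0,0],[0.6,0,0,-1,0,0,0],[0.6,0,0,0,0,0,0]])

```text
clock: 13.8
position: [0.3352, 0.1987, 0.2288]
ee_rot: [-3.032, -0.819, -0.01]
force: [0.5, -0.1, 0.0]
width: 0.601
gripper_force: 0.0
```

```bash
cat > kin.py <<'E'
from h import *
from scipy.optimize import least_squares
def fk(q,P):
    # P: base z, base yaw, offsets per joint (3 each), tool yaw, tool z
    R=Ro.from_euler("z",P[1]); p=np.array([0,0,P[0]])
    ax="zyzyzyz"
    sg=P[-7:]
    for i in range(7):
        R=R*Ro.from_euler(ax[i],sg[i]*q[i]); p=p+R.apply(P[2+3*i:5+3*i])
    return p,R*Ro.from_euler("xz",[0,P[23]])
def data():
    L=[json.loads(l) for l in open("log.jsonl")]
    L.append([[1.20536,.43515,.02496,1.57401,-.01158,1.134,-.0751],[.16221,-.6031,.22602],[-3.11314,-.41142,.0005]])
    return L
E
python3 - <<'E'
from kin import *
import itertools
st()
L=data()
# orientation first: find signs
best=[]
for sg in itertools.product((1,-1),repeat=7):
    if sg[1]!=1: continue
    def f(o):
        e=[]
        for q,p,r in L:
            R=Ro.from_euler("z",o[0])
            for i in range(7): R=R*Ro.from_euler("zyzyzyz"[i],sg[i]*q[i])
            R=R*Ro.from_euler("z",o[1]); e+=list((R.inv()*Ro.from_rotvec(r)).as_rotvec())
        return e
    for o0 in itertools.product((0,1.57,3.14,-1.57),(0,1.57,3.14,-1.57)):
        c=np.sum(np.square(f(o0)))
        best.append((c,sg,o0))
best.sort(key=lambda b:b[0]); 
for b in best[:6]: print(b)
E
```

```text
t13.8 p [0.3352 0.1987 0.2288] x [0.864 0.503 0.006] z [ 0.006  0.002 -1.   ] F [ 0.5 -0.1  0. ] w0.601 g0.0 q [-0.07  0.09 -0.63  2.06  0.07  1.   -1.78]
(np.float64(5.0708945328678955e-06), (-1, 1, -1, 1, -1, 1, -1), (0, 1.57))
(np.float64(0.00019575272680626648), (-1, 1, -1, 1, -1, 1, -1), (1.57, 3.14))
(np.float64(0.00019586333931779373), (-1, 1, -1, 1, -1, 1, -1), (-1.57, 0))
(np.float64(0.0004274433663603999), (-1, 1, -1, 1, -1, 1, -1), (3.14, -1.57))
(np.float64(1.4131847671925923), (-1, 1, -1, 1, 1, 1, -1), (-1.57, 0))
(np.float64(1.4171053893600534), (-1, 1, -1, 1, 1, 1, -1), (0, 1.57))
```

```bash
cat > kin.py <<'E'
from h import *
from scipy.optimize import least_squares
SG=np.array([-1,1,-1,1,-1,1,-1]); TZ=Ro.from_euler("z",np.pi/2)
LO=np.array([-2.62,-.44,-1.27,.08,-1.32,.12,-2.74]);HI=np.array([2.62,2.09,1.32,2.57,4.46,2,2.74])
def rots(q):
    R=Ro.identity(); out=[]
    for i in range(7):
        R=R*Ro.from_euler("zyzyzyz"[i],SG[i]*q[i]); out.append(R)
    return out
# unknowns: z0 ; after j2..: (x,y,z) of frame2(link3 part lumps: use R3 xyz), R4/5 , R6/7
def A(q):
    r=rots(q); cols=[np.array([0,0,1.])]
    for i,axs in ((0,(0,1)),(1,(0,1)),(2,(0,1,2)),(3,(0,1)),(4,(0,1,2)),(5,(0,1)),(6,(0,1,2))):
        cols+= [r[i].as_matrix()[:,a] for a in axs]
    return np.array(cols).T
def fit():
    L=[json.loads(l) for l in open("log.jsonl")]
    M=np.vstack([A(q) for q,_,_ in L]); b=np.hstack([p for _,p,_ in L])
    D=np.diag([0 if k in(0,7,12,17) else .02 for k in range(M.shape[1])]) 
    D+=np.diag([1e-4]*M.shape[1])
    x=np.linalg.lstsq(np.vstack([M,D]),np.hstack([b,np.zeros(len(D))]),rcond=None)[0]
    return x,(M@x-b)
def ik(p,R,q0,X,w=.02):
    m=.06
    f=lambda q:np.hstack([(A(q)@X-p)*20,((rots(q)[6]*TZ).inv()*R).as_rotvec()*4,w*(q-q0)])
    r=least_squares(f,np.clip(q0,LO+m+.01,HI-m-.01),bounds=(LO+m,HI-m))
    e=f(r.x); return r.x,np.linalg.norm(e[:3])/20,np.linalg.norm(e[3:6])/4
E
python3 - <<'E'
from kin import *
X,e=fit(); print(X.round(4),"resid mm",(e*1000).round(1).reshape(-1,3).tolist())
E
```

```text
[ 2.720e-01 -1.000e-04 -1.820e-02  1.000e-04 -1.820e-02 -0.000e+00
 -8.200e-03  5.576e-01  0.000e+00 -8.200e-03  0.000e+00 -2.000e-04
  4.277e-01  0.000e+00 -2.000e-04 -1.000e-04  0.000e+00  3.702e-01] resid mm [[0.0, 0.0, -0.0], [-0.0, 0.0, -0.0], [-0.0, 0.0, -0.0], [0.0, -0.0, 0.0], [0.0, 0.0, 0.0], [0.0, 0.0, 0.0], [0.0, -0.0, 0.0]]
```

```bash
cat > plan.py <<'E'
from kin import *
MAT=np.array([.4795,.3365]); YAW=np.radians(-17.3); D=np.array([.585,-.0765])
GP=np.array([-.105,0,.058])
def tool_in_pot(a,flip):
    c,s=np.cos(a),np.sin(a); z=np.array([c,0,-s]); y=np.array([0,-1.,0])*(-1 if flip else 1)
    return Ro.from_matrix(np.array([np.cross(y,z),y,z]).T)
def tcp(pp,pR,a,flip):
    T=tool_in_pot(a,flip); R=pR*T; return pp+pR.apply(GP)+R.apply([0,0,.019]),R
def pourpose(th,sg,phi,zl=None):
    # sg=+1: mouth to the left-hand side -y(of pot yaw phi)
    pR=Ro.from_euler("z",phi)*Ro.from_euler("x",sg*th)
    d=Ro.from_euler("z",phi).apply([0,-sg,0])
    zL=.115+.09*np.cos(th) if zl is None else zl
    lip=np.array([*(D-.025*d[:2]),zL]); return lip-pR.apply([0,-sg*.067,.095]),pR
def potseq(sg,phi):
    S=[("pre",np.r_[MAT,.008],Ro.from_euler("z",YAW)),("lift",np.r_[MAT,.2],Ro.from_euler("z",YAW))]
    for th in range(0,121,20): S.append((th,*pourpose(np.radians(th),sg,phi)))
    return S
E
python3 - <<'E'
from plan import *
X,_=fit(); q0=np.array(json.loads(open("log.jsonl").readlines()[-1])[0])
res=[]
for a in (25,35,45,60,75,90):
  for flip in (0,1):
    for sg in (1,-1):
      for phi in (-45,-20,0,20,45):
        q=q0.copy(); worst=0; mar=9; wz=9; jmp=0
        for n,pp,pR in potseq(sg,np.radians(phi)):
            p,R=tcp(pp,pR,np.radians(a),flip); qn,e,o=ik(p,R,q,X); 
            worst=max(worst,e+o*.1); mar=min(mar,np.min(np.minimum(qn-LO,HI-qn))); wz=min(wz,(p-.37*R.as_matrix()[:,2])[2])
            if n not in("pre",0): jmp=max(jmp,abs(qn-q).max())
            q=qn
        res.append((worst>.005,-mar,a,flip,sg,phi,round(worst,4),round(mar,2),round(wz,3),round(jmp,2)))
res.sort()
for r in res[:25]: print(r[2:])
E
```

```text
(90, 1, 1, 20, np.float64(0.0), np.float64(0.06), np.float64(-0.029), np.float64(0.35))
(60, 1, 1, 45, np.float64(0.0001), np.float64(0.06), np.float64(-0.005), np.float64(0.46))
(90, 0, -1, -20, np.float64(0.0), np.float64(0.06), np.float64(-0.029), np.float64(0.44))
(90, 1, 1, -20, np.float64(0.0), np.float64(0.06), np.float64(-0.029), np.float64(0.54))
(90, 0, 1, -20, np.float64(0.0), np.float64(0.06), np.float64(-0.029), np.float64(0.55))
(75, 0, -1, -45, np.float64(0.0), np.float64(0.06), np.float64(-0.023), np.float64(0.45))
(75, 0, -1, -20, np.float64(0.0), np.float64(0.06), np.float64(-0.023), np.float64(0.45))
(75, 0, -1, 0, np.float64(0.0), np.float64(0.06), np.float64(-0.023), np.float64(0.79))
(75, 0, 1, 0, np.float64(0.0), np.float64(0.06), np.float64(-0.023), np.float64(0.64))
(90, 0, 1, 0, np.float64(0.0), np.float64(0.06), np.float64(-0.029), np.float64(0.47))
(75, 1, -1, 0, np.float64(0.0), np.float64(0.06), np.float64(-0.023), np.float64(0.4))
(90, 0, -1, 0, np.float64(0.0), np.float64(0.06), np.float64(-0.029), np.float64(0.5))
(90, 0, -1, 20, np.float64(0.0012), n
[... 430 characters left out ...]
float64(0.0001), np.float64(0.06), np.float64(-0.005), np.float64(0.82))
(75, 0, 1, -20, np.float64(0.0001), np.float64(0.06), np.float64(-0.023), np.float64(1.18))
(75, 0, 1, 20, np.float64(0.0), np.float64(0.06), np.float64(-0.023), np.float64(0.45))
(75, 1, -1, -45, np.float64(0.0), np.float64(0.06), np.float64(-0.023), np.float64(0.48))
(75, 1, -1, -20, np.float64(0.0), np.float64(0.06), np.float64(-0.023), np.float64(0.39))
(75, 1, -1, 20, np.float64(0.0), np.float64(0.06), np.float64(-0.023), np.float64(0.59))
(75, 1, 1, -20, np.float64(0.0045), np.float64(0.06), np.float64(-0.023), np.float64(1.06))
(75, 1, 1, 0, np.float64(0.0), np.float64(0.06), np.float64(-0.023), np.float64(0.62))
```

```bash
cat >> plan.py <<'E'
def pour(th,dirn,phi,zl=None,back=.025,pot_yaw_axis=None):
    # dirn: 'L' mouth to +y, 'R' mouth to -y, 'F' mouth to +x in pot yaw frame
    Z=Ro.from_euler("z",phi); d0={"L":[0,1,0],"R":[0,-1,0],"F":[1,0,0]}[dirn]
    axis=np.cross([0,0,1],d0); pR=Z*Ro.from_rotvec(axis*th); d=Z.apply(d0)
    zL=.13+.08*np.cos(th) if zl is None else zl
    lip=np.array([*(D-back*d[:2]),zL]); return lip-pR.apply(np.array(d0)*.067+[0,0,.095]),pR
def body(p,R):
    c=np.array([[x,y,z] for x in(-.0375,.0375) for y in(-.095,.095) for z in(-.066,-.2)])
    return (p+R.apply(c))[:,2].min()
E
python3 - <<'E'
from plan import *
X,_=fit(); q0=np.array(json.loads(open("log.jsonl").readlines()[-1])[0])
res=[]
for a in (15,25,35,45,55,65,75):
  for flip in (0,1):
    for dn in "LRF":
      for phi in (-60,-40,-20,0,20,40,60):
        q=q0.copy(); worst=0; wz=9; jmp=0; bz=9
        S=[("pre",np.r_[MAT,.008],Ro.from_euler("z",YAW)),("lift",np.r_[MAT,.2],Ro.from_euler("z",YAW))]+[(t,*pour(np.radians(t),dn,np.radians(phi))) for t in (0,25,50,75,100)]
        for n,pp,pR in S:
            p,R=tcp(pp,pR,np.radians(a),flip); qn,e,o=ik(p,R,q,X); 
            worst=max(worst,e+o*.1)
            if worst>.01: break
            wz=min(wz,(p-.37*R.as_matrix()[:,2])[2]); bz=min(bz,body(p,R)-(.06 if n not in("pre","lift") else 0))
            if n not in("pre",0): jmp=max(jmp,abs(qn-q).max())
            q=qn
        if worst<.01: res.append((round(min(wz-.06,bz),3),a,flip,dn,phi,round(worst,4),round(wz,3),round(bz,3),round(jmp,2),q.round(2).tolist()))
res.sort(key=lambda r:-r[0])
for r in res[:22]: print(*r)
E
```

```text
0.102 75 0 F -60 0.0011 0.323 0.102 1.13 [0.74, 1.16, -0.84, 1.13, -0.48, 1.94, -2.68]
0.102 75 0 F 40 0.0057 0.323 0.102 0.52 [-0.7, 1.35, 1.26, 1.21, 0.14, 1.94, -0.26]
0.102 75 0 F 60 0.0 0.323 0.102 0.5 [-0.82, 1.17, 1.02, 1.42, 0.38, 1.67, -0.44]
0.102 75 1 F -60 0.0 0.323 0.102 0.53 [0.79, 1.22, -1.02, 1.12, -0.37, 1.91, 0.35]
0.102 75 1 F 60 0.0 0.323 0.102 0.77 [-0.52, 0.96, 0.36, 1.38, 0.72, 1.94, 2.33]
0.093 65 0 F -60 0.0076 0.383 0.093 1.28 [0.65, 1.01, -0.61, 1.15, -0.51, 1.94, -2.54]
0.093 65 0 F 40 0.0076 0.383 0.093 0.61 [-0.68, 1.27, 1.26, 1.19, 0.05, 1.94, -0.29]
0.093 65 0 F 60 0.0076 0.383 0.093 0.49 [-0.87, 1.2, 1.25, 1.43, 0.15, 1.59, -0.26]
0.093 65 1 F -60 0.0 0.383 0.093 0.64 [0.75, 1.09, -0.89, 1.13, -0.35, 1.89, 0.44]
0.093 65 1 F 40 0.0046 0.383 0.093 1.34 [-0.64, 1.15, 1.03, 1.21, 0.18, 1.94, 2.68]
0.083 55 1 F -60 0.0 0.354 0.083 0.68 [0.71, 0.97, -0.77, 1.17, -0.33, 1.84, 0.52]
0.073 45 1 F -60 0.0 0.314 0.073 0.65 [0.65, 0.85, -0.65, 1.21, -0.31, 1.78, 0.59]
0.062 35 1 F -60 0.0 0.267 0.062 0.67 [0.58, 0.73, -0.53, 1.27, -0.28, 1.69, 0.64]
0.062 35 1 F -40 0.0 0.267 0.062 1.04 [0.33, 0.76, -0.24, 1.15, -0.26, 1.91, 0.97]
0.052 25 1 F -60 0.0 0.214 0.052 0.67 [0.49, 0.62, -0.43, 1.34, -0.24, 1.6, 0.66]
0.052 25 1 F -40 0.0 0.214 0.052 0.97 [0.28, 0.65, -0.17, 1.25, -0.22, 1.76, 1.0]
0.042 15 1 F -60 0.0 0.157 0.042 0.63 [0.4, 0.52, -0.34, 1.42, -0.19, 1.49, 0.65]
0.042 15 1 F -40 0.0 0.157 0.042 1.0 [0.31, 0.56, -0.27, 1.35, -0.12, 1.6, 0.94]
0.021 15 1 L -60 0.0 0.157 0.021 0.52 [-0.6, 0.97, -0.27, 2.04, 1.11, 1.88, 0.21]
0.016 25 1 L -60 0.0 0.163 0.016 0.54 [-0.57, 1.0, -0.23, 1.9, 1.02, 1.94, 0.27]
0.012 35 1 L -60 0.0 0.154 0.012 0.52 [-0.61, 1.03, -0.08, 1.78, 0.9, 1.94, 0.36]
0.008 45 1 L -60 0.0 0.145 0.008 0.47 [-0.66, 1.08, 0.09, 1.66, 0.77, 1.94, 0.46]
```

```bash
cat >> plan.py <<'E'
def rows(wps,op,ml=.022,mr=.09,start=None,q=None):
    """wps: list of (p,R); prints row blocks (up to 8), checks IK"""
    if start is None:
        s=arm.observe(); p=np.array(s["position"]); R=Ro.from_rotvec(s["ee_rot"]); q=s["joints"]
    else: p,R=start
    X,_=fit(); out=[]
    for P,T in wps:
        n=max(1,int(np.ceil(max(np.linalg.norm(P-p)/ml,(R.inv()*T).magnitude()/mr)-.01)))
        w=(R.inv()*T).as_rotvec(); p0,R0=p,R
        for k in range(1,n+1):
            Pk=p0+(P-p0)*k/n; Rk=R0*Ro.from_rotvec(w*k/n)
            u=np.round(R.inv().apply(Pk-p)/.025,2); v=np.round((R.inv()*Rk).as_rotvec()/.1,2)
            p=p+R.apply(u*.025); R=R*Ro.from_rotvec(v*.1); out.append([op,*u.tolist(),*v.tolist()])
        q,e,o=ik(p,R,q,X); 
        if e+o*.1>.004: print("IK!",e,o)
    for i in range(0,len(out),8): print(str(out[i:i+8]).replace("-0.0,","0,").replace("0.0,","0,").replace("-0.0]","0]").replace("0.0]","0]"))
    print("q end",q.round(2)); return p,R,q
A_=np.radians(45)
E
python3 - <<'E'
from plan import *
g,R=tcp(np.r_[MAT,.008],Ro.from_euler("z",YAW),A_,1)
s=arm.observe(); p0=np.array(s["position"])
Rd=Ro.from_euler("z",YAW)*tool_in_pot(np.pi/2,1)
mid=Ro.from_rotvec(s["ee_rot"])*Ro.from_euler("z",-1.155)
pre=g-.08*R.as_matrix()[:,2]; print(g,pre)
hi=np.array([.335,.22,.32])
a,b,q=rows([(hi,mid),(hi,Rd),(pre+[0,0,.1],R),(pre,R)],.45)
E
```

```text
[0.39207735 0.36372912 0.05256497] [0.33806793 0.38055118 0.10913351]
[[0.45, 0.03, -0.06, -0.28, 0, 0, -0.89], [0.45, 0.04, -0.05, -0.28, 0, 0, -0.89], [0.45, 0.05, -0.05, -0.28, 0, 0, -0.89], [0.45, 0.04, -0.04, -0.28, 0, 0, -0.88], [0.45, 0.06, -0.05, -0.28, 0, 0, -0.89], [0.45, 0.05, -0.03, -0.28, 0, 0, -0.89], [0.45, 0.06, -0.03, -0.28, 0, 0, -0.89], [0.45, 0.06, -0.03, -0.28, 0, 0, -0.89]]
[[0.45, 0.06, -0.02, -0.28, 0, 0, -0.89], [0.45, 0.07, -0.01, -0.28, 0, 0, -0.88], [0.45, 0.06, -0.01, -0.28, 0, 0, -0.89], [0.45, 0.07, -0.01, -0.28, 0, 0, -0.89], [0.45, 0.07, 0.01, -0.28, 0, 0, -0.89], [0.45, 0, 0, 0, 0, 0, -0.89], [0.45, 0, 0, 0, 0.01, 0, -0.89], [0.45, 0, 0, 0, 0, 0.01, -0.89]]
[[0.45, 0, 0, 0, 0.01, 0, -0.89], [0.45, 0, 0, 0, 0.01, 0, -0.89], [0.45, 0, 0, 0, 0, 0, -0.89], [0.45, 0, 0, 0, 0.01, 0, -0.89], [0.45, 0, 0, 0, 0, 0, -0.89], [0.45, 0, 0, 0, 0.01, 0, -0.89], [0.45, 0, 0, 0, 0, 0.01, -0.89], [0.45, 0, 0, 0, 0.01, 0, -0.89]]
[[0.45, 0, -0.01, 0, 0, 0, -0.89], [0.45, 0, 0, 0, 0.01, 0, -0.89], [0.45, 0.2, 0.69, 0.49, 0, -0.87, 0], [0.45, 0.24, 0.68, 0.47, 0, -0.88, 0], [0.45, 0.28, 0.69, 0.45, 0, -0.87, 0], [0.45, 0.32, 0.68, 0.43, 0, -0.87, 0], [0.45, 0.36, 0.69, 0.39, 0, -0.87, 0], [0.45, 0.39, 0.69, 0.36, 0, -0.88, 0]]
[[0.45, 0.42, 0.68, 0.33, 0, -0.87, 0], [0.45, 0.44, 0.69, 0.29, 0, -0.87, 0], [0.45, 0.47, 0.68, 0.25, 0, -0.87, 0], [0.45, 0.57, 0, 0.57, 0, 0, 0], [0.45, 0.56, 0, 0.56, 0, 0, 0], [0.45, 0.57, 0, 0.57, 0, 0, 0], [0.45, 0.56, 0, 0.56, 0, 0, 0], [0.45, 0.57, 0.01, 0.57, 0, 0, 0]]
q end [-1.02  0.61 -0.64  2.13  1.15  1.28 -1.17]
```

Emit:
carry_out(commands=[[0.45,0,0,-0.3,0,0,-0.89],[0.45,0,0,-0.3,0,0,-0.89],[0.45,0,0,-0.3,0,0,-0.89],[0.45,0,0,-0.3,0,0,-0.89],[0.45,0,0,-0.3,0,0,-0.89],[0.45,0,0,-0.3,0,0,-0.89],[0.45,0,0,-0.3,0,0,-0.89],[0.45,0,0,-0.3,0,0,-0.89]])

```text
clock: 14.6
position: [0.3335, 0.1974, 0.2855]
ee_rot: [2.553, 1.829, -0.0]
force: [-0.7, 0.1, 0.0]
width: 0.445
gripper_force: 0.0
```

Emit:
carry_out(commands=[[0.45,0,0,-0.3,0,0,-0.89],[0.45,0,0,-0.3,0,0,-0.89],[0.45,0,0,-0.3,0,0,-0.89],[0.45,0,0,-0.3,0,0,-0.89],[0.45,0,0,0,0,0,-0.89],[0.45,0,0,0,0,0,-0.89],[0.45,0,0,0,0,0,-0.89],[0.45,0,0,0,0,0,-0.89]])

```text
clock: 15.4
position: [0.3334, 0.1974, 0.3151]
ee_rot: [1.756, 2.605, -0.001]
force: [0.5, -0.4, -0.1]
width: 0.448
gripper_force: 0.0
```

Emit:
carry_out(commands=[[0.45,0,0,0,0,0,-0.89],[0.45,0,0,0,0,0,-0.89],[0.45,0,0,0,0,0,-0.89],[0.45,0,0,0,0,0,-0.89],[0.45,0,0,0,0,0,-0.89],[0.45,0,0,0,0,0,-0.89],[0.45,0,0,0,0,0,-0.89],[0.45,0,0,0,0,0,-0.89]])

```text
clock: 16.2
position: [0.3334, 0.1974, 0.3151]
ee_rot: [0.738, 3.054, -0.001]
force: [-0.0, 0.3, -0.3]
width: 0.449
gripper_force: 0.0
```

Emit:
carry_out(commands=[[0.45,0,0,0,0,0,-0.89],[0.45,0,0,0,0,0,-0.89],[0.45,0,0,0,0,0,0],[0.45,0,0,0,0,0,0]])

```text
clock: 16.6
position: [0.3336, 0.1974, 0.3153]
ee_rot: [-0.473, -3.106, 0.001]
force: [0.6, -0.4, -0.8]
width: 0.449
gripper_force: 0.0
```

Run:
```python
from plan import *
from meas import *
st()
for n in("top","wrist"):
    p,W=cloud(n); x,y,z=W[...,0],W[...,1],W[...,2]
    hsv=cv2.cvtColor(p,cv2.COLOR_RGB2HSV); H,S,V=[hsv[...,i].astype(int) for i in range(3)]
    r=np.hypot(x-.48,y-.3365)
    h=(r>.092)&(r<.14)&(z>.09)&(z<.115)&(x<.44)&(H>95)&(H<125)
    for m,c in comps(h,8): print(n,"bar",c.round(),rect(W[m][:,:2]),np.nanmax(z[m]),m.sum())
    rim=(r<.08)&(abs(z-.103)<.006)&(H>90)&(H<130)
    if rim.sum()>20: print(n,"rim",circ(W[rim][:,:2]),rect(W[rim][:,:2]))
    ins=(r<.06)&(z<.09)
    if n=="top":
        save(p[150:260,190:320],"crop2.png",5)
        l=(abs(z-.007)<.006)&(H>95)&(H<125)&(S>100)&(x>.2)&(x<.45)
        for m,c in comps(l,60): print("lid",c.round(),rect(W[m][:,:2]))
```

```text
t16.6 p [0.3336 0.1974 0.3153] x [-0.955  0.298 -0.   ] z [-0. -0. -1.] F [ 0.6 -0.4 -0.8] w0.449 g0.0 q [ 0.01  0.01 -0.67  1.91  0.01  1.23  0.61]
top rim (array([0.4805, 0.334 ]), np.float64(0.0651)) (array([507.2, 357.1]), array([131.1,  62.5]), -49.7)
wrist bar [464. 168.] (array([378.5, 364.9]), array([27.3, 13.6]), -19.4) 0.10359337916558414 283
wrist rim (array([0.4737, 0.3369]), np.float64(0.0638)) (array([436.6, 356.2]), array([133.4,  62.4]), 64.4)
```

View pics/crop2.png

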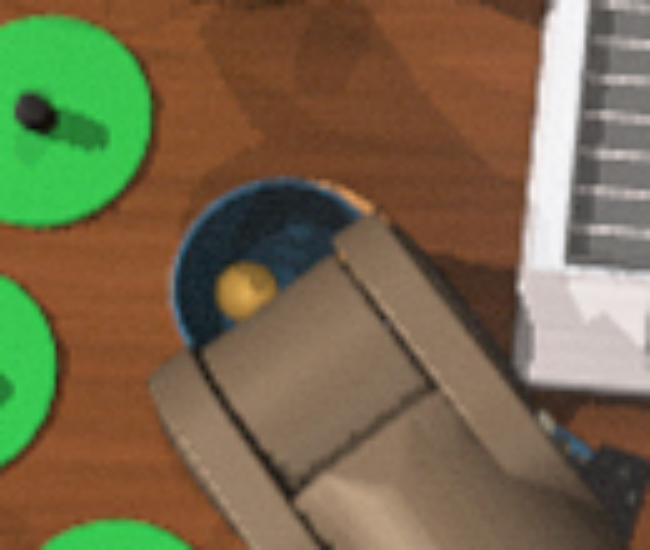

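The crop shows the pot open with a potato at (245,290) and the gripper's arm over the rest. I'll pitch the tool and approach the handle.

```bash
sed -i 's/^MAT=.*; YAW=np.radians(-17.3)/MAT=np.array([.479,.336]); YAW=np.radians(-17.0)/; s/^GP=.*/GP=np.array([-.106,0,.058])/' plan.py
python3 - <<'E'
from plan import *
g,R=tcp(np.r_[MAT,.008],Ro.from_euler("z",YAW),A_,1)
pre=g-.08*R.as_matrix()[:,2]; print(g,pre)
rows([(pre+[0,0,.1],R),(pre,R)],.45)
E
```

```text
[0.39047968 0.36306338 0.05256497] [0.33638291 0.37960242 0.10913351]
[[0.45, 0.21, 0.7, 0.42, 0, -0.79, 0], [0.45, 0.24, 0.7, 0.41, 0, -0.78, -0.01], [0.45, 0.27, 0.7, 0.39, -0.01, -0.79, 0], [0.45, 0.29, 0.69, 0.37, 0, -0.78, -0.01], [0.45, 0.33, 0.7, 0.34, 0, -0.79, 0], [0.45, 0.35, 0.7, 0.31, 0, -0.78, -0.01], [0.45, 0.38, 0.7, 0.29, -0.01, -0.79, 0], [0.45, 0.39, 0.7, 0.25, 0, -0.78, -0.01]]
[[0.45, 0.42, 0.7, 0.23, 0, -0.79, 0], [0.45, 0.43, 0.7, 0.19, 0, -0.78, -0.01], [0.45, 0.56, 0, 0.57, 0, 0, 0], [0.45, 0.57, 0, 0.56, 0, 0, 0], [0.45, 0.56, 0, 0.57, 0, 0, 0], [0.45, 0.57, 0, 0.56, 0, 0, 0], [0.45, 0.56, 0, 0.57, 0, 0, 0]]
q end [-1.03  0.6  -0.63  2.14  1.15  1.28 -1.17]
```

Emit:
carry_out(commands=[[0.45,0.21,0.7,0.42,0,-0.79,0],[0.45,0.24,0.7,0.41,0,-0.78,-0.01],[0.45,0.27,0.7,0.39,-0.01,-0.79,0],[0.45,0.29,0.69,0.37,0,-0.78,-0.01],[0.45,0.33,0.7,0.34,0,-0.79,0],[0.45,0.35,0.7,0.31,0,-0.78,-0.01],[0.45,0.38,0.7,0.29,-0.01,-0.79,0],[0.45,0.39,0.7,0.25,0,-0.78,-0.01]])

```text
clock: 17.5
position: [0.3358, 0.3445, 0.2305]
ee_rot: [0.373, 2.486, -0.117]
force: [0.4, -1.1, -1.2]
width: 0.451
gripper_force: 0.0
```

Emit:
carry_out(commands=[[0.45,0.42,0.7,0.23,0,-0.79,0],[0.45,0.43,0.7,0.19,0,-0.78,-0.01],[0.45,0.57,0,0.57,0,0,0],[0.45,0.57,0,0.57,0,0,0],[0.45,0.57,0,0.57,0,0,0],[0.45,0.57,0,0.57,0,0,0],[0.45,0.57,0,0.57,0,0,0],[0.45,0,0,0,0,0,0]])

```text
clock: 18.3
position: [0.3358, 0.3788, 0.1063]
ee_rot: [0.347, 2.337, -0.148]
force: [0.6, 0.3, 0.3]
width: 0.457
gripper_force: 0.0
```

Run:
```python
from plan import *
from meas import *
st()
g,R=tcp(np.r_[MAT,.008],Ro.from_euler("z",YAW),A_,1); rows([(g,R)],.45)
p,W=cloud("wrist"); save(p,"w5.png",1)
```

```text
t18.3 p [0.3358 0.3788 0.1063] x [-0.678  0.204 -0.706] z [ 0.675 -0.208 -0.708] F [0.6 0.3 0.3] w0.457 g0.0 q [-0.93  0.65 -0.77  2.13  1.19  1.36 -1.2 ]
[[0.45, -0.02, 0.01, 0.78, 0, 0, 0.01], [0.45, -0.03, 0.01, 0.78, -0.01, -0.01, 0], [0.45, -0.02, 0.01, 0.79, 0, 0, 0.01], [0.45, -0.02, 0.01, 0.78, -0.01, 0, 0.01]]
q end [-0.86  0.75 -0.7   2.16  1.35  1.29 -1.26]
```

View pics/w5.png

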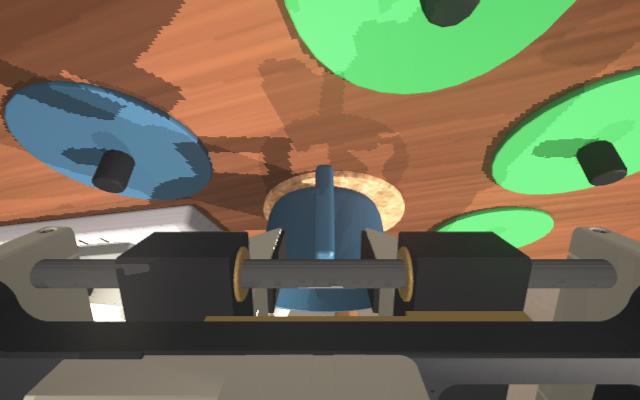

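The handle (324,210) lies centred between the fingers, and the blue lid rests on the table at (110,140). I'll advance, grip and lift slightly.

Emit:
carry_out(commands=[[0.45,-0.02,0.01,0.78,0,0,0.01],[0.45,-0.02,0.01,0.78,0,0,0],[0.45,-0.02,0.01,0.78,0,0,0.01],[0.45,-0.02,0.01,0.78,0,0,0],[0.45,0,0,0,0,0,0]])

```text
clock: 18.85
position: [0.3921, 0.3628, 0.0547]
ee_rot: [0.353, 2.334, -0.145]
force: [0.1, -0.3, 0.6]
width: 0.449
gripper_force: 0.0
```

Emit:
carry_out(commands=[[0.05,0,0,0,0,0,0],[0.05,0,0,0,0,0,0],[0.05,0,0,0,0,0,0],[0.05,0,0,0,0,0,0],[0.05,0,0,0,0,0,0],[0.05,0,0,0,0,0,0],[0.05,0,0,0,0,0,0]], squeeze=60)

```text
clock: 19.55
position: [0.39, 0.3647, 0.0552]
ee_rot: [0.348, 2.335, -0.142]
force: [-4.7, 0.2, 6.0]
width: 0.149
gripper_force: 60.0
```

Emit:
carry_out(commands=[[0.05,-0.1,0,-0.1,0,0,0],[0.05,-0.3,0,-0.3,0,0,0],[0.05,-0.4,0,-0.4,0,0,0],[0.05,-0.4,0,-0.4,0,0,0],[0.05,-0.4,0,-0.4,0,0,0],[0.05,0,0,0,0,0,0]])

```text
clock: 20.15
position: [0.3905, 0.3648, 0.113]
ee_rot: [0.35, 2.335, -0.14]
force: [0.4, 0.4, -5.8]
width: 0.149
gripper_force: 60.0
```

Run:
```python
from meas import *
s,R=st()
for n in("top","scene"):
    p,W=cloud(n); x,y,z=W[...,0],W[...,1],W[...,2]
    hsv=cv2.cvtColor(p,cv2.COLOR_RGB2HSV); H,S=hsv[...,0].astype(int),hsv[...,1]
    r=np.hypot(x-.48,y-.336); m=(r<.1)&(z>.12)&(z<.22)&(H>95)&(H<125)&(S>60)
    far=m&(x>.5); print(n,"z far max",np.nanpercentile(z[far],98) if far.any() else None,"rect",rect(W[m][:,:2]) if m.any() else None)
    if n=="scene": save(p[120:320,320:540],"crop3.png",3)
```

```text
t20.1 p [0.3905 0.3648 0.113 ] x [-0.676  0.209 -0.707] z [ 0.677 -0.204 -0.707] F [ 0.4  0.4 -5.8] w0.149 g60.0 q [-0.83  0.63 -0.73  2.13  1.26  1.3  -1.12]
top z far max 0.16220271921408422 rect (array([476.8, 339.6]), array([143.3, 135.4]), -57.1)
scene z far max 0.1602684202594211 rect (array([476.2, 335.2]), array([147.3, 134.4]), 21.8)
```

View pics/crop3.png

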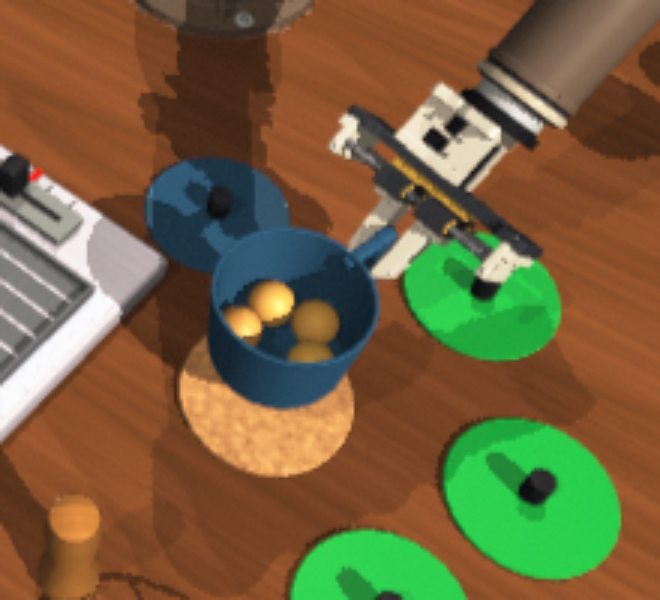

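The crop shows the pot hanging level from the gripper with four or more potatoes inside; the cork mat is free at (265,410). I'll plan carry and pour, and measure the mat.

```bash
cat >> plan.py <<'E'
# pot in tool frame, from the grasp
def grasp_T():
    tp=np.array([.3903,.3648,.113]); tR=Ro.from_rotvec([.35,2.335,-.14])
    return tR.inv().apply(np.array([*MAT,.066])-tp), tR.inv()*Ro.from_euler("z",YAW)
def tool_for(pp,pR):
    gp,gR=grasp_T(); R=pR*gR.inv(); return pp-R.apply(gp),R
PHI=np.radians(-60)
E
python3 - <<'E'
from plan import *
from meas import *
p,W=cloud("scene"); x,y,z=W[...,0],W[...,1],W[...,2]
hsv=cv2.cvtColor(p,cv2.COLOR_RGB2HSV); H,S,V=[hsv[...,i].astype(int) for i in range(3)]
m=(abs(z-.008)<.006)&(np.hypot(x-.48,y-.34)<.12)&(H<22)&(V>120)&(z>.003)
m=max(comps(m),key=lambda q:q[0].sum())[0]; print("mat",rect(W[m][:,:2]),m.sum(),cv2.minEnclosingCircle((W[m][:,:2]*1000).astype(np.float32)))
cs=cv2.findContours(m.astype(np.uint8),0,1)[0]; c=max(cs,key=len)[:,0]; P=W[c[:,1],c[:,0],:2]
print(circ(P[(P[:,0]>.49)]))
Z=lambda y:Ro.from_euler("z",y)
w=[tool_for(np.r_[MAT,.2],Z(YAW)), tool_for(np.r_[.54,.13,.2],Z(np.radians(-40))), tool_for(pour(0,"F",PHI)[0]+[0,0,.06],Z(PHI))]
rows(w,.05)
E
```

```text
mat (array([506.2, 351.1]), array([158. , 122.2]), -70.7) 1332 ((489.10260009765625, 345.1368408203125), 79.96892547607422)
(array([0.5181, 0.3447]), np.float64(0.0562))
[[0.05, -0.55, 0.01, -0.55, 0, 0, 0], [0.05, -0.55, 0, -0.55, -0.01, 0, 0], [0.05, -0.54, 0.01, -0.56, 0, 0, 0.01], [0.05, -0.55, 0, -0.55, 0, 0, 0], [0.05, -0.55, 0.01, -0.55, 0, 0, 0], [0.05, -0.55, 0.01, -0.55, -0.01, 0, 0], [0.05, -0.55, 0, -0.55, 0, 0, 0.01], [0.05, -0.4, -0.63, 0.4, 0.32, 0, 0.32]]
[[0.05, -0.42, -0.61, 0.41, 0.31, 0, 0.31], [0.05, -0.44, -0.59, 0.43, 0.32, -0.01, 0.32], [0.05, -0.45, -0.55, 0.46, 0.31, 0, 0.31], [0.05, -0.48, -0.52, 0.47, 0.32, 0, 0.32], [0.05, -0.48, -0.5, 0.48, 0.31, 0, 0.31], [0.05, -0.51, -0.46, 0.5, 0.32, 0, 0.32], [0.05, -0.52, -0.43, 0.52, 0.31, -0.01, 0.31], [0.05, -0.53, -0.4, 0.53, 0.32, 0, 0.32]]
[[0.05, -0.29, -0.44, 0.53, 0.41, 0, 0.41], [0.05, -0.31, -0.41, 0.54, 0.41, 0, 0.41], [0.05, -0.33, -0.37, 0.56, 0.41, -0.01, 0.41], [0.05, -0.34, -0.33, 0.57, 0.41, 0, 0.41], [0.05, -0.35, -0.3, 0.59, 0.41, 0, 0.42], [0.05, -0.37, -0.26, 0.6, 0.41, 0, 0.41]]
q end [-0.39  0.4  -0.56  2.03  0.94  1.35 -0.92]
```

Emit:
carry_out(commands=[[0.05,-0.55,0,-0.55,0,0,0],[0.05,-0.55,0,-0.55,0,0,0],[0.05,-0.55,0,-0.55,0,0,0],[0.05,-0.55,0,-0.55,0,0,0],[0.05,-0.55,0,-0.55,0,0,0],[0.05,-0.55,0,-0.55,0,0,0],[0.05,-0.55,0,-0.55,0,0,0],[0.05,-0.4,-0.63,0.4,0.32,0,0.32]])

```text
clock: 21.1
position: [0.3984, 0.3472, 0.2487]
ee_rot: [0.401, 2.329, -0.159]
force: [0.4, 1.2, -5.8]
width: 0.149
gripper_force: 60.0
```

Emit:
carry_out(commands=[[0.05,-0.42,-0.61,0.41,0.31,0,0.31],[0.05,-0.44,-0.59,0.43,0.32,-0.01,0.32],[0.05,-0.45,-0.55,0.46,0.31,0,0.31],[0.05,-0.48,-0.52,0.47,0.32,0,0.32],[0.05,-0.48,-0.5,0.48,0.31,0,0.31],[0.05,-0.51,-0.46,0.5,0.32,0,0.32],[0.05,-0.52,-0.43,0.52,0.31,-0.01,0.31],[0.05,-0.53,-0.4,0.53,0.32,0,0.32]])

```text
clock: 21.9
position: [0.4706, 0.1888, 0.2478]
ee_rot: [0.819, 2.236, -0.338]
force: [0.3, 0.4, -4.9]
width: 0.15
gripper_force: 60.0
```

Emit:
carry_out(commands=[[0.05,-0.29,-0.44,0.53,0.41,0,0.41],[0.05,-0.31,-0.41,0.54,0.41,0,0.41],[0.05,-0.33,-0.37,0.56,0.41,-0.01,0.41],[0.05,-0.34,-0.33,0.57,0.41,0,0.41],[0.05,-0.35,-0.3,0.59,0.41,0,0.42],[0.05,-0.37,-0.26,0.6,0.41,0,0.41],[0.05,0,0,0,0,0,0]])

```text
clock: 22.6
position: [0.4946, 0.0803, 0.2225]
ee_rot: [1.214, 2.084, -0.504]
force: [-0.6, -0.5, -4.9]
width: 0.148
gripper_force: 60.0
```

Run:
```python
from plan import *
from meas import *
st()
print("want",tool_for(pour(0,"F",PHI)[0]+[0,0,.06],Ro.from_euler("z",PHI))[0])
for n in("top","scene"):
    p,W=cloud(n); x,y,z=W[...,0],W[...,1],W[...,2]
    hsv=cv2.cvtColor(p,cv2.COLOR_RGB2HSV); H,S,V=[hsv[...,i].astype(int) for i in range(3)]
    m=(z>.002)&(z<.014)&(np.hypot(x-.48,y-.34)<.13)&(H<22)&(V>(150 if n=="top" else 120))
    m=max(comps(m),key=lambda q:q[0].sum())[0]; print(n,"mat",rect(W[m][:,:2]),m.sum())
    m=(z>.2)&(z<.32)&(H>95)&(H<125)&(S>60)&(x>.45)
    print("pot",rect(W[m][:,:2]),np.nanpercentile(z[m],99))
w=[]
for t in range(6,101,5):
    w.append(tool_for(*pour(np.radians(t),"F",PHI)))
rows(w,.05,ml=.024,mr=.097)
```

```text
t22.6 p [0.4946 0.0803 0.2225] x [-0.347  0.613 -0.709] z [ 0.351 -0.617 -0.705] F [-0.6 -0.5 -4.9] w0.148 g60.0 q [-0.38  0.4  -0.55  2.02  0.94  1.36 -0.92]
want [0.49377048 0.08473058 0.222     ]
top mat (array([540.4, 349. ]), array([134.5,  55.7]), -80.4) 399
pot (array([526.9,   4.2]), array([163.7, 133.4]), -26.8) 0.2735556096811251
scene mat (array([486.8, 344.1]), array([165. , 159.3]), 4.8) 2136
pot (array([524.4,  16.2]), array([178.7, 137.6]), -43.4) 0.27104323283209275
[[0.05, 0.71, 0.01, 0.54, -0.01, 0.53, 0], [0.05, 0.67, 0, 0.58, -0.01, 0.54, 0], [0.05, -0.27, 0.01, -0.47, 0, 0.87, 0], [0.05, -0.26, 0, -0.44, 0, 0.87, 0.01], [0.05, -0.26, 0, -0.43, 0.01, 0.87, 0], [0.05, -0.25, 0, -0.4, 0, 0.88, 0], [0.05, -0.26, 0, -0.37, 0, 0.87, 0], [0.05, -0.26, 0, -0.35, 0, 0.87, 0.01]]
[[0.05, -0.27, 0.01, -0.33, 0, 0.87, 0], [0.05, -0.29, 0, -0.31, 0.01, 0.88, 0], [0.05, -0.3, 0, -0.3, 0, 0.87, 0], [0.05, -0.32, 0, -0.27, 0, 0.87, 0.01], [0.05, -0.35, 0, -0.27, 0, 0.88, 0], [0.05, -0.36, 0, -0.26, 0, 0.87, 0], [0.05, -0.4, 0, -0.26, 0, 0.87, 0], [0.05, -0.41, 0.01, -0.26, 0.01, 0.87, 0.01]]
[[0.05, -0.44, 0, -0.27, 0, 0.88, 0], [0.05, -0.46, 0, -0.28, 0, 0.87, 0], [0.05, -0.49, 0, -0.29, 0, 0.87, 0], [0.05, -0.49, 0, -0.31, 0, 0.87, 0.01]]
q end [ 0.66  0.81 -0.69  1.25 -0.26  1.73  0.55]
```

Emit:
carry_out(commands=[[0.05,0.71,0,0.54,0,0.53,0],[0.05,0.67,0,0.58,0,0.54,0],[0.05,-0.27,0,-0.47,0,0.87,0],[0.05,-0.26,0,-0.44,0,0.87,0.01],[0.05,-0.26,0,-0.43,0.01,0.87,0],[0.05,-0.25,0,-0.4,0,0.88,0],[0.05,-0.26,0,-0.37,0,0.87,0],[0.05,-0.26,0,-0.35,0,0.87,0]])

```text
clock: 23.5
position: [0.4939, 0.0835, 0.2515]
ee_rot: [1.5, 2.603, -0.112]
force: [-0.3, 0.3, -5.7]
width: 0.149
gripper_force: 60.0
```

Emit:
carry_out(commands=[[0.05,-0.27,0,-0.33,0,0.87,0],[0.05,-0.29,0,-0.31,0.01,0.88,0],[0.05,-0.3,0,-0.3,0,0.87,0],[0.05,-0.32,0,-0.27,0,0.87,0],[0.05,0,0,0,0,0,0]])

```text
clock: 24.0
position: [0.5098, 0.0539, 0.2805]
ee_rot: [-1.494, -2.568, -0.143]
force: [0.5, -0.9, -5.8]
width: 0.146
gripper_force: 60.0
```

Run:
```python
from plan import *
st()
print("want",tool_for(*pour(np.radians(56),"F",PHI))[0])
p,W=cloud("scene"); save(p[80:330,160:460],"crop4.png",2.2)
w=[tool_for(*pour(np.radians(t),"F",PHI)) for t in range(61,107,5)]
rows(w,.05,ml=.024,mr=.097)
```

```text
t24.0 p [0.5098 0.0539 0.2805] x [-0.485  0.853  0.191] z [-0.095  0.166 -0.982] F [ 0.5 -0.9 -5.8] w0.146 g60.0 q [ 0.41  0.35 -0.66  1.66  0.03  1.26  0.28]
want [0.50919204 0.05801965 0.28074291]
[[0.05, -0.28, 0.06, -0.27, -0.03, 0.88, -0.02], [0.05, -0.36, 0, -0.26, 0, 0.88, 0], [0.05, -0.4, 0, -0.26, 0.01, 0.87, 0.01], [0.05, -0.41, 0, -0.26, 0, 0.87, 0], [0.05, -0.44, 0, -0.27, 0, 0.87, 0], [0.05, -0.46, 0.01, -0.28, 0, 0.88, 0], [0.05, -0.49, 0, -0.29, 0, 0.87, 0.01], [0.05, -0.5, 0, -0.31, 0, 0.87, 0]]
[[0.05, -0.51, 0, -0.32, 0.01, 0.87, 0], [0.05, -0.52, 0, -0.35, 0, 0.88, 0]]
q end [ 0.67  0.94 -0.68  1.13 -0.33  1.85  0.57]
```

View pics/crop4.png

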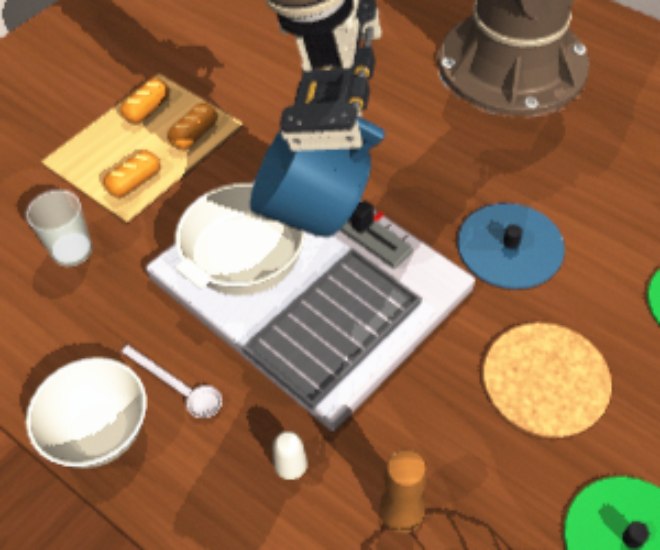

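The view shows the pot at about 56° with its mouth at (270,190), above the near edge of the dish (240,240), nothing spilled. The mat at (547,378) is free and the mill, salt and spoon are untouched. I'll tip further.

Emit:
carry_out(commands=[[0.05,-0.28,0.06,-0.27,-0.03,0.88,-0.02],[0.05,0,0,0,0,0,0],[0.05,-0.36,0,-0.26,0,0.88,0],[0.05,0,0,0,0,0,0],[0.05,-0.4,0,-0.26,0.01,0.87,0.01],[0.05,0,0,0,0,0,0],[0.05,0,0,0,0,0,0],[0.05,-0.41,0,-0.26,0,0.87,0]])

```text
clock: 24.85
position: [0.5292, 0.0283, 0.2965]
ee_rot: [-1.313, -2.304, -0.37]
force: [-0.9, 1.3, -4.0]
width: 0.146
gripper_force: 60.0
```

Emit:
carry_out(commands=[[0.05,0,0,0,0,0,0],[0.05,0,0,0,0,0,0],[0.05,-0.44,0,-0.27,0,0.87,0],[0.05,0,0,0,0,0,0],[0.05,0,0,0,0,0,0],[0.05,-0.46,0,-0.28,0,0.87,0],[0.05,0,0,0,0,0,0],[0.05,0,0,0,0,0,0]])

```text
clock: 25.65
position: [0.544, 0.0002, 0.2927]
ee_rot: [-1.241, -2.152, -0.467]
force: [-1.0, 0.5, -4.4]
width: 0.151
gripper_force: 60.0
```

Emit:
carry_out(commands=[[0.05,-0.49,0,-0.29,0,0.87,0],[0.05,0,0,0,0,0,0],[0.05,-0.5,0,-0.31,0,0.87,0],[0.05,0,0,0,0,0,0],[0.05,-0.51,0,-0.32,0,0.87,0],[0.05,-0.52,0,-0.35,0,0.88,0],[0.05,0,0,0,0,0,0],[0.05,0,0,0,0,0,0]])

```text
clock: 26.45
position: [0.5727, -0.0486, 0.2761]
ee_rot: [-1.068, -1.857, -0.633]
force: [-0.6, 1.1, -3.2]
width: 0.147
gripper_force: 60.0
```

Emit:
carry_out(commands=[[0.05,0,0,0,0,0,0],[0.05,0,0,0,0,0,0],[0.05,0,0,0,0,0,0],[0.05,0,0,0,0,0,0],[0.05,0,0,0,0,0,0]])

```text
clock: 26.95
position: [0.5726, -0.0495, 0.2762]
ee_rot: [-1.069, -1.856, -0.633]
force: [0.4, -0.9, -3.8]
width: 0.147
gripper_force: 60.0
```

Run:
```python
from plan import *
st()
print("want",tool_for(*pour(np.radians(106),"F",PHI))[0])
p,W=cloud("scene"); save(p[80:330,160:460],"crop5.png",2.2)
```

```text
t26.9 p [ 0.5726 -0.0495  0.2762] x [-0.245  0.419  0.874] z [-0.436  0.758 -0.485] F [ 0.4 -0.9 -3.8] w0.147 g60.0 q [ 0.66  0.94 -0.66  1.13 -0.34  1.85  0.58]
want [ 0.57290716 -0.05233817  0.27521654]
```

View pics/crop5.png

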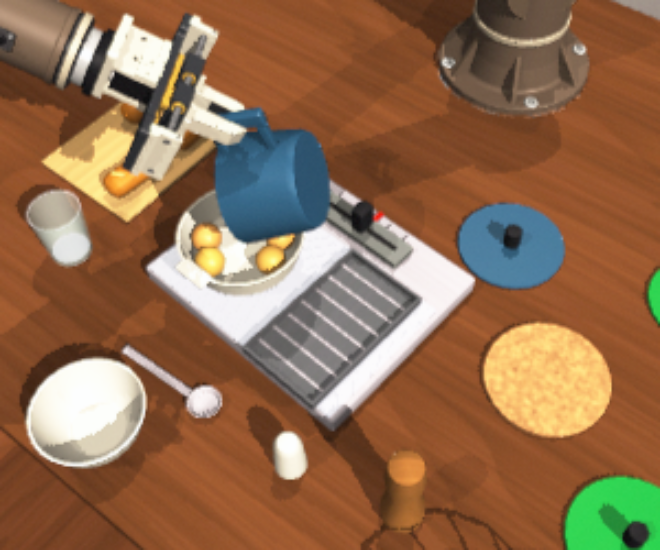

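Four potatoes lie in the dish at (207,237), (210,262), (280,238) and (271,259), none outside; the board is partly hidden by the arm. I'll set the pot upright again and measure the mat.

Run:
```python
from plan import *
from meas import *
for n in("top","scene"):
    p,W=cloud(n); x,y,z=W[...,0],W[...,1],W[...,2]
    hsv=cv2.cvtColor(p,cv2.COLOR_RGB2HSV); H,S,V=[hsv[...,i].astype(int) for i in range(3)]
    m=(z>.0035)&(z<.02)&(np.hypot(x-.485,y-.34)<.12)&(H<25)
    m=max(comps(m),key=lambda q:q[0].sum())[0]; print(n,"mat",rect(W[m][:,:2]),m.sum(),np.median(z[m]),cv2.minEnclosingCircle((W[m][:,:2]*1000).astype(np.float32)))
    l=(z>.0)&(z<.015)&(np.hypot(x-.335,y-.2)<.1)&(H>95)&(H<125)&(S>80)
    print("lid",rect(W[l][:,:2]))
    k=(z>.03)&(z<.045)&(np.hypot(x-.335,y-.2)<.03); print("knob",W[k].mean(0).round(4))
w=[tool_for(*pour(np.radians(t),"F",PHI,zl=.17+.08*np.cos(np.radians(t)))) for t in list(range(106,0,-10))+[0]]
rows(w,.05,ml=.024,mr=.097)
```

```text
top mat (array([489.8, 339.5]), array([174.5, 160.6]), 89.4) 1659 0.008064353789631438 ((485.31927490234375, 342.4985046386719), 91.72930908203125)
lid (array([332.9, 194.7]), array([143.2, 141.7]), -89.4)
knob [0.3347 0.194  0.0354]
scene mat (array([488.3, 345.1]), array([160., 158.]), 36.8) 2322 0.008054842593874414 ((484.98211669921875, 342.7557067871094), 84.80406188964844)
lid (array([334.5, 197.4]), array([147.2, 145. ]), 28.9)
knob [0.3344 0.1995 0.0354]
[[0.05, 0.66, -0.02, -0.42, -0.01, 0, 0.02], [0.05, 0.67, -0.02, -0.43, -0.01, 0, 0.03], [0.05, 0.47, 0, 0.4, 0, -0.87, 0], [0.05, 0.5, 0, 0.37, 0, -0.87, -0.01], [0.05, 0.45, 0, 0.36, 0, -0.87, 0], [0.05, 0.48, -0.01, 0.32, 0, -0.88, 0], [0.05, 0.41, 0, 0.33, 0, -0.87, 0], [0.05, 0.44, 0, 0.28, -0.01, -0.87, -0.01]]
[[0.05, 0.36, 0, 0.31, 0, -0.87, 0], [0.05, 0.39, -0.01, 0.28, 0, -0.88, 0], [0.05, 0.32, 0, 0.31, 0, -0.87, 0], [0.05, 0.35, 0, 0.28, 0, -0.87, -0.01], [0.05, 0.27, 0, 0.32, 0, -0.88, 0], [0.05, 0.3, 0, 0.3, -0.01, -0.87, 0], [0.05, 0.23, 0, 0.35, 0, -0.87, 0], [0.05, 0.27, 0, 0.33, 0, -0.88, -0.01]]
[[0.05, 0.21, 0, 0.4, 0, -0.87, 0], [0.05, 0.24, -0.01, 0.37, 0, -0.87, 0], [0.05, 0.2, 0, 0.44, 0, -0.87, 0], [0.05, 0.23, 0, 0.43, -0.01, -0.88, -0.01], [0.05, 0.2, 0, 0.49, 0, -0.87, 0], [0.05, 0.25, 0, 0.46, 0, -0.87, 0], [0.05, 0.14, 0, 0.31, 0, -0.52, 0], [0.05, 0.17, -0.01, 0.31, 0, -0.53, 0]]
q end [-0.35  0.44 -0.62  2.04  0.97  1.36 -0.98]
```

Emit:
carry_out(commands=[[0.05,0.66,-0.02,-0.42,-0.01,0,0.02],[0.05,0.67,-0.02,-0.43,-0.01,0,0.03],[0.05,0.47,0,0.4,0,-0.87,0],[0.05,0.5,0,0.37,0,-0.87,-0.01],[0.05,0.45,0,0.36,0,-0.87,0],[0.05,0.48,-0.01,0.32,0,-0.88,0],[0.05,0.41,0,0.33,0,-0.87,0],[0.05,0.44,0,0.28,-0.01,-0.87,-0.01]])

```text
clock: 27.9
position: [0.5311, 0.0211, 0.3361]
ee_rot: [-1.329, -2.297, -0.372]
force: [-0.4, 0.2, -2.6]
width: 0.148
gripper_force: 60.0
```

Emit:
carry_out(commands=[[0.05,0.36,0,0.31,0,-0.87,0],[0.05,0.39,-0.01,0.28,0,-0.88,0],[0.05,0.32,0,0.31,0,-0.87,0],[0.05,0.35,0,0.28,0,-0.87,-0.01],[0.05,0.27,0,0.32,0,-0.88,0],[0.05,0.3,0,0.3,-0.01,-0.87,0],[0.05,0.23,0,0.35,0,-0.87,0],[0.05,0.27,0,0.33,0,-0.88,-0.01]])

```text
clock: 28.7
position: [0.4943, 0.0845, 0.2923]
ee_rot: [1.503, 2.594, -0.112]
force: [-0.2, 0.2, -5.2]
width: 0.152
gripper_force: 60.0
```

Emit:
carry_out(commands=[[0.05,0.21,0,0.4,0,-0.87,0],[0.05,0.24,-0.01,0.37,0,-0.87,0],[0.05,0.2,0,0.44,0,-0.87,0],[0.05,0.23,0,0.43,-0.01,-0.88,-0.01],[0.05,0.2,0,0.49,0,-0.87,0],[0.05,0.25,0,0.46,0,-0.87,0],[0.05,0.14,0,0.31,0,-0.52,0],[0.05,0.17,-0.01,0.31,0,-0.53,0]])

```text
clock: 29.5
position: [0.4932, 0.0865, 0.2028]
ee_rot: [1.211, 2.087, -0.493]
force: [-0.0, -0.2, -3.8]
width: 0.149
gripper_force: 60.0
```

Run:
```python
from plan import *
from meas import *
st()
Z=lambda y:Ro.from_euler("z",y)
M2=np.array([.487,.3425])
w=[tool_for(np.r_[.54,.13,.2],Z(np.radians(-40))),tool_for(np.r_[M2,.15],Z(YAW))]
rows(w,.05)
p,W=cloud("top"); x,y,z=W[...,0],W[...,1],W[...,2]; hsv=cv2.cvtColor(p,cv2.COLOR_RGB2HSV); H,S,V=[hsv[...,i].astype(int) for i in range(3)]
m=(z>.0035)&(z<.02)&(np.hypot(x-.485,y-.34)<.12)&(H<25)&(V>140)
m=max(comps(m),key=lambda q:q[0].sum())[0]; print("mat",rect(W[m][:,:2]),m.sum())
d=(np.hypot(x-D[0],y-D[1])<.085)&(S>100)&(H>10)&(H<30)&(z>.04); print("pots",[(c.round(),m.sum()) for m,c in comps(d,15)])
```

```text
t29.5 p [0.4932 0.0865 0.2028] x [-0.348  0.615 -0.707] z [ 0.357 -0.61  -0.707] F [-0.  -0.2 -3.8] w0.149 g60.0 q [-0.36  0.44 -0.6   2.04  0.97  1.35 -0.98]
[[0.05, 0.28, 0.21, -0.69, -0.41, 0, -0.42], [0.05, 0.26, 0.26, -0.68, -0.41, 0.01, -0.42], [0.05, 0.26, 0.29, -0.67, -0.41, 0, -0.41], [0.05, 0.24, 0.33, -0.66, -0.41, 0, -0.42], [0.05, 0.23, 0.36, -0.64, -0.41, 0.01, -0.42], [0.05, 0.21, 0.4, -0.62, -0.4, 0, -0.42], [0.05, 0.62, 0.37, -0.34, -0.28, 0, -0.28], [0.05, 0.62, 0.39, -0.33, -0.29, 0, -0.29]]
[[0.05, 0.6, 0.43, -0.32, -0.28, 0, -0.28], [0.05, 0.59, 0.44, -0.3, -0.29, 0.01, -0.28], [0.05, 0.58, 0.48, -0.29, -0.28, 0, -0.29], [0.05, 0.56, 0.49, -0.28, -0.29, 0, -0.28], [0.05, 0.55, 0.53, -0.26, -0.28, 0, -0.29], [0.05, 0.53, 0.54, -0.25, -0.28, 0, -0.28], [0.05, 0.52, 0.56, -0.23, -0.29, 0, -0.28], [0.05, 0.5, 0.59, -0.22, -0.28, 0.01, -0.29]]
q end [-0.75  0.49 -0.81  2.05  1.15  1.35 -0.91]
mat (array([536.6, 351. ]), array([139.3,  64. ]), -72.7) 511
pots [(array([383., 167.]), np.int64(209))]
```

Emit:
carry_out(commands=[[0.05,0.28,0.21,-0.69,-0.41,0,-0.42],[0.05,0.26,0.26,-0.68,-0.41,0.01,-0.42],[0.05,0.26,0.29,-0.67,-0.41,0,-0.41],[0.05,0.24,0.33,-0.66,-0.41,0,-0.42],[0.05,0.23,0.36,-0.64,-0.41,0.01,-0.42],[0.05,0.21,0.4,-0.62,-0.4,0,-0.42],[0.05,0.62,0.37,-0.34,-0.28,0,-0.28],[0.05,0.62,0.39,-0.33,-0.29,0,-0.29]])

```text
clock: 30.35
position: [0.455, 0.2265, 0.2357]
ee_rot: [0.718, 2.267, -0.296]
force: [0.2, -0.0, -3.4]
width: 0.151
gripper_force: 60.0
```

Emit:
carry_out(commands=[[0.05,0.6,0.43,-0.32,-0.28,0,-0.28],[0.05,0.59,0.44,-0.3,-0.29,0.01,-0.28],[0.05,0.58,0.48,-0.29,-0.28,0,-0.29],[0.05,0.56,0.49,-0.28,-0.29,0,-0.28],[0.05,0.55,0.53,-0.26,-0.28,0,-0.29],[0.05,0.53,0.54,-0.25,-0.28,0,-0.28],[0.05,0.52,0.56,-0.23,-0.29,0,-0.28],[0.05,0.5,0.59,-0.22,-0.28,0.01,-0.29]])

```text
clock: 31.15
position: [0.3977, 0.3708, 0.1954]
ee_rot: [0.343, 2.339, -0.141]
force: [0.9, 0.1, -3.5]
width: 0.149
gripper_force: 60.0
```

Emit:
carry_out(commands=[[0.05,0,0,0,0,0,0]])

```text
clock: 31.25
position: [0.3967, 0.3723, 0.1951]
ee_rot: [0.341, 2.341, -0.139]
force: [0.4, 0.7, -3.0]
width: 0.147
gripper_force: 60.0
```

Run:
```python
from plan import *
from meas import *
st()
Z=lambda y:Ro.from_euler("z",y)
for n in("scene","top"):
    p,W=cloud(n); x,y,z=W[...,0],W[...,1],W[...,2]; hsv=cv2.cvtColor(p,cv2.COLOR_RGB2HSV); H,S,V=[hsv[...,i].astype(int) for i in range(3)]
    b=(H>95)&(H<125)&(S>60)&(np.hypot(x-.48,y-.34)<.1)&(z>.14)
    zt=np.nanpercentile(z[b],99); rim=b&(z>zt-.012); print(n,"rim",circ(W[rim][:,:2]),zt)
    far=b&(x>.52);near=b&(x<.45);print(np.nanpercentile(z[far],97),np.nanpercentile(z[near],97) if near.sum()>5 else None)
    if n=="scene":
        m=(z>.0035)&(z<.02)&(np.hypot(x-.485,y-.34)<.12)&(H<25)
        m=max(comps(m),key=lambda q:q[0].sum())[0]; print("mat",rect(W[m][:,:2]),m.sum())
        save(p[80:330,160:500],"crop6.png",2.2)
        d=(np.hypot(x-D[0],y-D[1])<.085)&(S>90)&(H>8)&(H<30)&(z>.04); print("pots",[(c.round(),m.sum()) for m,c in comps(d,15)])
w=[tool_for(np.r_[.487,.3425,.011],Z(YAW))]
rows(w,.05,ml=.015)
```

```text
t31.2 p [0.3967 0.3723 0.1951] x [-0.681  0.203 -0.703] z [ 0.674 -0.2   -0.711] F [ 0.4  0.7 -3. ] w0.147 g60.0 q [-0.74  0.5  -0.82  2.05  1.15  1.35 -0.91]
scene rim (array([0.4826, 0.3493]), np.float64(0.068)) 0.24089299008201268
0.23676538090395685 0.24007237464996356
mat (array([501. , 348.2]), array([160.7, 137.4]), -77.9) 1935
pots [(array([254., 192.]), np.int64(259)), (array([285., 192.]), np.int64(262))]
top rim (array([0.479 , 0.3438]), np.float64(0.0679)) 0.24207366081889956
0.2364150942580087 0.24282337579859647
[[0.05, 0.39, 0.01, 0.39, 0, 0, 0], [0.05, 0.39, 0, 0.39, 0, -0.01, 0.01], [0.05, 0.39, 0.01, 0.39, 0, 0, 0], [0.05, 0.38, 0, 0.39, 0, 0, 0.01], [0.05, 0.39, 0.01, 0.39, 0, -0.01, 0], [0.05, 0.39, 0, 0.39, 0, 0, 0.01], [0.05, 0.39, 0.01, 0.39, -0.01, 0, 0], [0.05, 0.39, 0, 0.39, 0, -0.01, 0]]
[[0.05, 0.39, 0.01, 0.39, 0, 0, 0.01], [0.05, 0.39, 0, 0.38, 0, 0, 0]]
q end [-0.83  0.75 -0.73  2.14  1.36  1.32 -1.23]
```

View pics/crop6.png

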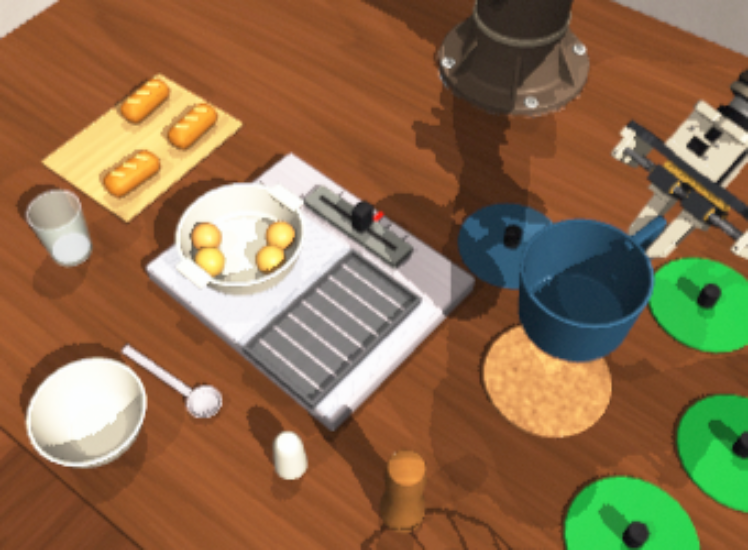

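The view shows four potatoes in the dish at (205,236), (210,262), (281,236) and (271,260), the pot empty and slightly tilted, and rolls still on the board. I'll level it, lower it onto the mat, and check again before release.

Run:
```python
from plan import *
s=arm.observe(); R=Ro.from_rotvec(s["ee_rot"])*Ro.from_rotvec([0,-.038,0]); t=np.array([.4047,.3678,.0591])
rows([(t+[0,0,.05],R),(t,R)],.05,ml=.015)
```

```text
[[0.05, 0.37, 0, 0.44, 0, -0.06, 0], [0.05, 0.38, 0, 0.44, 0, -0.07, 0], [0.05, 0.38, 0, 0.44, 0, -0.06, 0], [0.05, 0.38, 0, 0.43, 0, -0.06, 0], [0.05, 0.38, 0, 0.44, 0, -0.07, 0], [0.05, 0.39, 0, 0.42, 0, -0.06, 0], [0.05, 0.37, 0, 0.34, 0, 0, 0], [0.05, 0.36, 0, 0.34, 0, 0, 0]]
[[0.05, 0.37, 0, 0.35, 0, 0, 0], [0.05, 0.36, 0, 0.34, 0, 0, 0]]
q end [-0.85  0.76 -0.71  2.14  1.38  1.34 -1.25]
```

Emit:
carry_out(commands=[[0.05,0.37,0,0.44,0,-0.06,0],[0.05,0.38,0,0.44,0,-0.07,0],[0.05,0.38,0,0.44,0,-0.06,0],[0.05,0.38,0,0.43,0,-0.06,0],[0.05,0.38,0,0.44,0,-0.07,0],[0.05,0.39,0,0.42,0,-0.06,0],[0.05,0.37,0,0.34,0,0,0],[0.05,0.36,0,0.34,0,0,0]])

```text
clock: 32.15
position: [0.4053, 0.3673, 0.084]
ee_rot: [0.343, 2.301, -0.148]
force: [0.2, -0.7, -3.5]
width: 0.149
gripper_force: 60.0
```

Emit:
carry_out(commands=[[0.05,0.37,0,0.35,0,0,0],[0.05,0.36,0,0.34,0,0,0],[0.05,0,0,0,0,0,0]])

```text
clock: 32.45
position: [0.4049, 0.3668, 0.0578]
ee_rot: [0.341, 2.302, -0.15]
force: [-0.5, -0.4, -4.1]
width: 0.149
gripper_force: 60.0
```

```bash
cat > potm.py <<'E'
from meas import *
def potmat(zr):
  for n in("scene","top"):
    p,W=cloud(n); x,y,z=W[...,0],W[...,1],W[...,2]; hsv=cv2.cvtColor(p,cv2.COLOR_RGB2HSV); H,S,V=[hsv[...,i].astype(int) for i in range(3)]
    b=(H>95)&(H<125)&(S>60)&(np.hypot(x-.485,y-.342)<.085)&(z>.05)
    rim=b&(abs(z-zr)<.007); print(n,"rim",circ(W[rim][:,:2]),rect(W[rim][:,:2]),[np.nanpercentile(z[b&k],97).round(4) for k in (x>.53,x<.44,y>.39,y<.29) if (b&k).sum()>5])
    m=(z>.0035)&(z<.02)&(np.hypot(x-.485,y-.34)<.12)&(H<25)
    m=max(comps(m),key=lambda q:q[0].sum())[0]; print(" mat",rect(W[m][:,:2]),m.sum(),"max x %.4f max y %.4f min y %.4f"%(np.percentile(W[m][:,0],99.5),np.percentile(W[m][:,1],99.5),np.percentile(W[m][:,1],.5)))
E
python3 - <<'E'
from potm import *
st(); potmat(.105)
E
```

```text
t32.5 p [0.4049 0.3668 0.0578] x [-0.654  0.197 -0.731] z [ 0.699 -0.213 -0.683] F [-0.5 -0.4 -4.1] w0.149 g60.0 q [-0.85  0.76 -0.7   2.14  1.37  1.34 -1.25]
scene rim (array([0.4914, 0.3421]), np.float64(0.0674)) (array([492.5, 339.8]), array([139.1, 135.5]), 25.9) [np.float64(0.1057), np.float64(0.106), np.float64(0.106), np.float64(0.1061)]
 mat (array([511.8, 352.4]), array([158.5, 110.7]), -71.7) 654 max x 0.5676 max y 0.4230 min y 0.2666
top rim (array([0.4944, 0.3364]), np.float64(0.0657)) (array([493.4, 336.2]), array([132.8, 132.7]), -84.3) [np.float64(0.1072), np.float64(0.1112), np.float64(0.1089), np.float64(0.1079)]
 mat (array([479.2, 291.8]), array([150.5,  67.1]), -26.6) 275 max x 0.5519 max y 0.3502 min y 0.2626
```

```bash
python3 -c "
from h import *
p=np.array(arm.observe()['position']); to(p+[-.004,.0035,0]); to(p+[0,0,-.002])"
```

```text
units [ 0.13  0.09 -0.14]
units [ 0.06 -0.    0.05]
```

Emit:
carry_out(commands=[[0.05,0.07,0.05,-0.07,0,0,0],[0.05,0.06,0.04,-0.07,0,0,0],[0.05,0.06,0,0.05,0,0,0],[0.05,0,0,0,0,0,0],[0.05,0,0,0,0,0,0]])

```text
clock: 33.05
position: [0.4011, 0.3709, 0.0576]
ee_rot: [0.342, 2.301, -0.148]
force: [-0.5, -0.5, -3.2]
width: 0.149
gripper_force: 60.0
```

Run:
```python
from potm import *
st(); potmat(.103)
```

```text
t33.0 p [0.4011 0.3709 0.0576] x [-0.653  0.199 -0.731] z [ 0.7   -0.212 -0.682] F [-0.5 -0.5 -3.2] w0.149 g60.0 q [-0.86  0.77 -0.71  2.14  1.37  1.34 -1.26]
scene rim (array([0.4889, 0.3456]), np.float64(0.067)) (array([488.8, 344. ]), array([139.2, 135.1]), 31.0) [np.float64(0.1061), np.float64(0.1056), np.float64(0.1058), np.float64(0.1058)]
 mat (array([511.1, 350.2]), array([158. , 113.1]), -76.4) 689 max x 0.5671 max y 0.4232 min y 0.2669
top rim (array([0.4903, 0.3403]), np.float64(0.0657)) (array([489.3, 340.5]), array([134. , 132.7]), 79.2) [np.float64(0.1059), np.float64(0.1091), np.float64(0.1069), np.float64(0.1079)]
 mat (array([478.1, 297.5]), array([155.8,  76.7]), -21.8) 317 max x 0.5583 max y 0.3544 min y 0.2581
```

Emit:
carry_out(commands=[[0.05,0.06,0,0.05,0,0,0],[0.05,0.03,0,0.02,0,0,0],[0.05,0,0,0,0,0,0],[0.05,0,0,0,0,0,0]])

```text
clock: 33.55
position: [0.401, 0.3711, 0.0559]
ee_rot: [0.342, 2.299, -0.147]
force: [-5.5, -0.8, 8.4]
width: 0.152
gripper_force: 60.0
```

Emit:
carry_out(commands=[[0.2,0,0,0,0,0,0],[0.3,0,0,0,0,0,0],[0.45,0,0,0,0,0,0],[0.45,0,0,-0.3,0,0,0],[0.45,0,0,-0.7,0,0,0],[0.45,0,0,-1,0,0,0],[0.45,0,0,-1,0,0,0],[0.45,0,0,-1,0,0,0]], squeeze=20)

```text
clock: 34.35
position: [0.3298, 0.3924, 0.1238]
ee_rot: [0.342, 2.301, -0.148]
force: [1.2, 0.8, 0.2]
width: 0.452
gripper_force: 0.0
```

Emit:
carry_out(commands=[[0.45,-0.8,0,-0.5,0,0,0],[0.45,-0.8,0,-0.5,0,0,0],[0.45,-0.8,0,-0.5,0,0,0],[0.45,-0.8,0,-0.5,0,0,0],[0.45,0,0,0,0,0,0]])

```text
clock: 34.85
position: [0.3483, 0.3877, 0.2185]
ee_rot: [0.344, 2.3, -0.143]
force: [-1.3, -1.3, 0.1]
width: 0.449
gripper_force: 0.0
```

Run:
```python
from potm import *
from plan import *
s,_=st(); potmat(.103)
Rd=Ro.from_euler("z",YAW)*tool_in_pot(np.pi/2,1)
rows([(np.array([.37,.22,.25]),Rd)],.6)
```

```text
t34.9 p [0.3483 0.3877 0.2185] x [-0.651  0.202 -0.732] z [ 0.701 -0.21  -0.682] F [-1.3 -1.3  0.1] w0.449 g0.0 q [-0.85  0.49 -0.85  2.03  1.09  1.46 -0.97]
scene rim (array([0.4888, 0.3456]), np.float64(0.067)) (array([489.9, 344.8]), array([137.3, 135.2]), 31.3) [np.float64(0.1046), np.float64(0.1039), np.float64(0.1054), np.float64(0.1048)]
 mat (array([510.6, 348.9]), array([159. , 116.1]), -78.8) 689 max x 0.5680 max y 0.4230 min y 0.2659
top rim (array([0.4876, 0.3416]), np.float64(0.0664)) (array([490.2, 341.5]), array([133.6, 132.4]), 28.6) [np.float64(0.1023), np.float64(0.1062), np.float64(0.1048), np.float64(0.106)]
 mat (array([479.5, 293.2]), array([175.3,  74.4]), -24.6) 343 max x 0.5651 max y 0.3585 min y 0.2605
[[0.6, -0.29, -0.61, 0.11, 0, 0.82, 0], [0.6, -0.3, -0.62, 0.09, 0, 0.82, 0], [0.6, -0.3, -0.61, 0.06, 0.01, 0.82, 0], [0.6, -0.31, -0.61, 0.03, 0, 0.82, 0], [0.6, -0.31, -0.62, 0.01, 0, 0.82, 0], [0.6, -0.31, -0.61, -0.01, 0, 0.82, 0.01], [0.6, -0.31, -0.61, -0.04, 0.01, 0.82, 0], [0.6, -0.31, -0.61, -0.06, 0, 0.82, 0]]
[[0.6, -0.29, -0.62, -0.09, 0, 0.82, 0], [0.6, -0.29, -0.61, -0.12, 0, 0.82, 0]]
q end [ 0.35  0.3  -1.21  1.92  0.31  1.14  0.3 ]
```

Emit:
carry_out(commands=[[0.6,-0.29,-0.61,0.11,0,0.82,0],[0.6,-0.3,-0.62,0.09,0,0.82,0],[0.6,-0.3,-0.61,0.06,0,0.82,0],[0.6,-0.31,-0.61,0.03,0,0.82,0],[0.6,-0.31,-0.62,0.01,0,0.82,0],[0.6,-0.31,-0.61,-0.01,0,0.82,0],[0.6,-0.31,-0.61,-0.04,0.01,0.82,0],[0.6,-0.31,-0.61,-0.06,0,0.82,0]])

```text
clock: 35.75
position: [0.3655, 0.2529, 0.2425]
ee_rot: [0.438, 2.951, -0.035]
force: [-0.4, -0.4, -0.7]
width: 0.599
gripper_force: 0.0
```

Emit:
carry_out(commands=[[0.6,-0.29,-0.62,-0.09,0,0.82,0],[0.6,-0.29,-0.61,-0.12,0,0.82,0],[0.6,0,0,0,0,0,0]])

```text
clock: 36.05
position: [0.3722, 0.2166, 0.2488]
ee_rot: [-0.473, -3.101, 0.001]
force: [0.3, -0.4, -0.2]
width: 0.599
gripper_force: 0.0
```

Run:
```python
from plan import *
from meas import *
s,_=st()
p,W=cloud("wrist"); x,y,z=W[...,0],W[...,1],W[...,2]; hsv=cv2.cvtColor(p,cv2.COLOR_RGB2HSV); H,S,V=[hsv[...,i].astype(int) for i in range(3)]
k=(z>.03)&(z<.045)&(np.hypot(x-.335,y-.197)<.04)
for m,c in comps(k,20): print("knob",c,rect(W[m][:,:2]))
l=(z>.0)&(z<.012)&(np.hypot(x-.335,y-.2)<.1)&(H>95)&(H<125)&(S>80)
if l.sum()>50: print("lid",rect(W[l][:,:2]))
Rd=Ro.from_euler("z",YAW)*tool_in_pot(np.pi/2,1)
rows([(np.array([.3335,.197,.15]),Rd),(np.array([.3335,.197,.0115]),Rd)],.6)
```

```text
t36.0 p [0.3722 0.2166 0.2488] x [-0.955  0.298  0.005] z [-0.005 -0.    -1.   ] F [ 0.3 -0.4 -0.2] w0.599 g0.0 q [ 0.23  0.23 -1.01  1.92  0.22  1.11  0.4 ]
knob [297.99671053 148.96710526] (array([332.7, 197.3]), array([22.4, 21.9]), -64.3)
lid (array([333.1, 197.4]), array([147.1, 146.5]), 72.8)
[[0.6, 0.23, -0.25, 0.79, 0, -0.01, -0.01], [0.6, 0.24, -0.25, 0.79, -0.01, 0, 0], [0.6, 0.24, -0.25, 0.79, 0, -0.01, -0.01], [0.6, 0.23, -0.25, 0.79, 0, 0, -0.01], [0.6, 0.24, -0.25, 0.79, 0, -0.01, 0], [0.6, 0, 0, 0.79, 0, 0, 0], [0.6, 0, 0, 0.79, 0, 0, 0], [0.6, 0, 0, 0.8, 0, 0, 0]]
[[0.6, 0, 0, 0.79, 0, 0, 0], [0.6, 0, 0, 0.79, 0, 0, 0], [0.6, 0, 0, 0.79, 0, 0, 0], [0.6, 0, 0, 0.79, 0, 0, 0]]
q end [-0.13  0.52 -0.69  2.31  0.68  0.53 -0.08]
```

Emit:
carry_out(commands=[[0.6,0.25,-0.25,0.79,0,0,0],[0.6,0.25,-0.25,0.79,0,0,0],[0.6,0.25,-0.25,0.79,0,0,0],[0.6,0.23,-0.25,0.79,0,0,0],[0.6,0.24,-0.25,0.79,0,-0.03,0],[0.6,0,0,0.79,0,0,0],[0.6,0,0,0.79,0,0,0],[0.6,0,0,0.8,0,0,0]])

```text
clock: 36.9
position: [0.3307, 0.1998, 0.0904]
ee_rot: [0.457, 3.106, -0.001]
force: [0.2, -0.2, -0.3]
width: 0.601
gripper_force: 0.0
```

Emit:
carry_out(commands=[[0.6,0,0,0.79,0,0,0],[0.6,0,0,0.79,0,0,0],[0.6,0,0,0.79,0,0,0],[0.6,0,0,0.78,0,0,0],[0.6,0,0,0,0,0,0]])

```text
clock: 37.4
position: [0.3297, 0.1992, 0.0111]
ee_rot: [-0.456, -3.107, 0.004]
force: [0.3, -0.2, -0.3]
width: 0.598
gripper_force: 0.0
```

Emit:
carry_out(commands=[[0.1,0,0,0,0,0,0],[0.1,0,0,0,0,0,0],[0.1,0,0,0,0,0,0],[0.1,0,0,0,0,0,0],[0.1,0,0,0,0,0,0],[0.1,0,0,0,0,0,0],[0.1,0,0,0,0,0,0]], squeeze=25)

```text
clock: 38.1
position: [0.3326, 0.1988, 0.0132]
ee_rot: [0.462, 3.104, -0.001]
force: [-1.3, -1.9, 7.4]
width: 0.252
gripper_force: 25.0
```

Emit:
carry_out(commands=[[0.1,0,0,-0.5,0,0,0],[0.1,0,0,-1,0,0,0],[0.1,0,0,-1,0,0,0],[0.1,0,0,-1,0,0,0],[0.1,0,0,-1,0,0,0],[0.1,0,0,-1,0,0,0],[0.1,0,0,-1,0,0,0],[0.1,0,0,-1,0,0,0]])

```text
clock: 38.9
position: [0.3314, 0.1988, 0.2012]
ee_rot: [0.461, 3.105, -0.002]
force: [-0.2, -0.4, -2.0]
width: 0.253
gripper_force: 25.0
```

Run:
```python
from plan import *
from potm import *
s,_=st()
potmat(.103)
p,W=cloud("wrist"); x,y,z=W[...,0],W[...,1],W[...,2]; hsv=cv2.cvtColor(p,cv2.COLOR_RGB2HSV); H,S,V=[hsv[...,i].astype(int) for i in range(3)]
Rd=Ro.from_euler("z",YAW)*tool_in_pot(np.pi/2,1)
rows([(np.array([.4875,.3435,.19]),Rd)],.1)
```

```text
t38.9 p [0.3314 0.1988 0.2012] x [-0.957  0.291 -0.003] z [ 0.002 -0.001 -1.   ] F [-0.2 -0.4 -2. ] w0.253 g25.0 q [ 0.25  0.2  -1.04  2.08  0.22  0.96  0.38]
scene rim (array([0.4887, 0.3456]), np.float64(0.067)) (array([489.2, 344.8]), array([138.6, 135.3]), 31.7) [np.float64(0.1039), np.float64(0.1041), np.float64(0.1045), np.float64(0.104)]
 mat (array([512.9, 350.1]), array([158.6, 116. ]), -77.2) 685 max x 0.5678 max y 0.4232 min y 0.2666
top rim (array([0.4874, 0.3408]), np.float64(0.0667)) (array([491.5, 342.8]), array([132.3, 131.9]), -58.9) [np.float64(0.1042), np.float64(0.1064), np.float64(0.1052), np.float64(0.1069)]
 mat (array([523. , 280.8]), array([73.2, 30.2]), 38.4) 93 max x 0.5548 max y 0.2984 min y 0.2516
[[0.1, -0.42, 0.73, 0.05, 0, 0.01, 0], [0.1, -0.43, 0.74, 0.05, 0, 0, 0], [0.1, -0.42, 0.73, 0.04, 0, 0.01, 0], [0.1, -0.43, 0.73, 0.05, 0, 0, 0], [0.1, -0.42, 0.74, 0.05, 0, 0.01, 0], [0.1, -0.42, 0.73, 0.04, 0.01, 0, 0], [0.1, -0.43, 0.73, 0.05, 0, 0.01, 0], [0.1, -0.42, 0.73, 0.04, 0, 0, 0]]
[[0.1, -0.43, 0.74, 0.05, 0, 0.01, 0], [0.1, -0.42, 0.73, 0.04, 0, 0.01, 0.01]]
q end [-0.15  0.56 -0.83  1.64  0.44  1.14  0.18]
```

Run:
```python
from plan import *
Rd=Ro.from_euler("z",YAW)*tool_in_pot(np.pi/2,1)
rows([(np.array([.4853,.3443,.19]),Rd),(np.array([.4853,.3443,.121]),Rd)],.1)
```

```text
[[0.1, -0.41, 0.73, 0.05, 0, 0.01, 0], [0.1, -0.42, 0.74, 0.05, 0, 0, 0], [0.1, -0.41, 0.73, 0.04, 0, 0.01, 0], [0.1, -0.42, 0.73, 0.05, 0, 0, 0], [0.1, -0.41, 0.74, 0.05, 0, 0.01, 0], [0.1, -0.42, 0.73, 0.04, 0.01, 0, 0], [0.1, -0.41, 0.74, 0.05, 0, 0.01, 0], [0.1, -0.42, 0.73, 0.04, 0, 0, 0]]
[[0.1, -0.41, 0.73, 0.05, 0, 0.01, 0], [0.1, -0.42, 0.74, 0.04, 0, 0.01, 0.01], [0.1, 0, 0, 0.69, 0, 0, 0], [0.1, 0, 0, 0.69, 0, 0, 0], [0.1, 0, 0, 0.69, 0, 0, 0], [0.1, 0, 0, 0.69, 0, 0, 0]]
q end [-0.18  0.62 -0.79  1.72  0.51  1.01  0.12]
```

Emit:
carry_out(commands=[[0.1,-0.41,0.73,0.05,0,0,0],[0.1,-0.42,0.74,0.05,0,0,0],[0.1,-0.41,0.73,0.04,0,0,0],[0.1,-0.42,0.73,0.05,0,0,0],[0.1,-0.41,0.74,0.05,0,0,0],[0.1,-0.42,0.73,0.04,0,0,0],[0.1,-0.41,0.74,0.05,0,0,0],[0.1,-0.42,0.73,0.04,0,0,0]])

```text
clock: 39.85
position: [0.4539, 0.3153, 0.1892]
ee_rot: [0.461, 3.107, -0.004]
force: [-0.2, -0.1, -1.4]
width: 0.253
gripper_force: 25.0
```

Emit:
carry_out(commands=[[0.1,-0.41,0.73,0.05,0,0,0],[0.1,-0.42,0.74,0.04,0,0,0],[0.1,0,0,0.69,0,0,0],[0.1,0,0,0.69,0,0,0],[0.1,0,0,0.69,0,0,0],[0.1,0,0,0.5,0,0,0],[0.1,0,0,0,0,0,0],[0.1,0,0,0,0,0,0]])

```text
clock: 40.65
position: [0.4844, 0.3444, 0.1244]
ee_rot: [0.461, 3.106, -0.002]
force: [0.6, 0.6, -0.4]
width: 0.255
gripper_force: 25.0
```

Run:
```python
from meas import *
st()
for n in("scene","top"):
    p,W=cloud(n); x,y,z=W[...,0],W[...,1],W[...,2]; hsv=cv2.cvtColor(p,cv2.COLOR_RGB2HSV); H,S,V=[hsv[...,i].astype(int) for i in range(3)]
    b=(H>95)&(H<125)&(S>60)&(np.hypot(x-.485,y-.342)<.1)
    l=b&(z>.11)&(z<.13); (c,r)=cv2.minEnclosingCircle((W[l][:,:2]*1000).astype(np.float32)); print(n,"lid",c,r,rect(W[l][:,:2]),np.median(z[l]))
    save(p[150:300,360:500],"crop7.png",4) if n=="scene" else 0
```

```text
t40.6 p [0.4844 0.3444 0.1244] x [-0.957  0.29  -0.002] z [ 0.002 -0.001 -1.   ] F [ 0.6  0.6 -0.4] w0.255 g25.0 q [-0.16  0.63 -0.83  1.72  0.54  1.03  0.1 ]
scene lid (486.1689147949219, 345.1715087890625) 74.38844299316406 (array([498.7, 347.3]), array([145.4, 122.5]), -73.2) 0.11703196749949399
top lid (454.8968505859375, 351.60784912109375) 66.39892578125 (array([439.5, 356.8]), array([132.8,  48.8]), 71.3) 0.11759918498378225
```

Emit:
carry_out(commands=[[0.1,-0.08,0.02,0.1,0,0,0],[0.1,0,0,0.1,0,0,0],[0.1,0,0,0.08,0,0,0],[0.1,0,0,0.03,0,0,0],[0.1,0,0,0,0,0,0]])

```text
clock: 41.25
position: [0.4867, 0.3442, 0.1169]
ee_rot: [0.461, 3.105, -0.001]
force: [-0.1, -0.0, -1.5]
width: 0.257
gripper_force: 25.0
```

Emit:
carry_out(commands=[[0.25,0,0,0,0,0,0],[0.35,0,0,0,0,0,0],[0.6,0,0,0,0,0,0],[0.6,0,0,-0.3,0,0,0],[0.6,0,0,-1,0,0,0],[0.6,0,0,-1,0,0,0],[0.6,0,0,-1,0,0,0],[0.6,0,0,-1,0,0,0]])

```text
clock: 42.05
position: [0.4863, 0.3445, 0.2263]
ee_rot: [0.461, 3.105, -0.0]
force: [1.0, -0.5, -0.7]
width: 0.597
gripper_force: 0.0
```

Emit:
carry_out(commands=[[0.6,0,-0.9,-0.6,0,0,0.9],[0.6,0,-0.9,-0.6,0,0,0.9],[0.6,0,-0.9,-0.6,0,0,0.9],[0.6,0,0,0,0,0,0]])

```text
clock: 42.45
position: [0.4611, 0.2808, 0.2722]
ee_rot: [0.88, 3.009, 0.001]
force: [0.1, -0.1, -0.3]
width: 0.604
gripper_force: 0.0
```

Run:
```python
from meas import *
st()
for n in("scene","top","wrist"):
    p,W=cloud(n); x,y,z=W[...,0],W[...,1],W[...,2]; hsv=cv2.cvtColor(p,cv2.COLOR_RGB2HSV); H,S,V=[hsv[...,i].astype(int) for i in range(3)]
    b=(H>95)&(H<125)&(S>60)&(np.hypot(x-.485,y-.342)<.1)
    l=b&(z>.106)&(z<.113)
    if l.sum()>50: (c,r)=cv2.minEnclosingCircle((W[l][:,:2]*1000).astype(np.float32)); print(n,"lid",np.round(c,1),round(r,1),rect(W[l][:,:2]),np.median(z[l]))
    mt=(z>.0035)&(z<.02)&(np.hypot(x-.485,y-.34)<.12)&(H<25); 
    if mt.sum()>50: print(" mat",rect(W[mt][:,:2]))
    ro=(z>.03)&(z<.06)&(y<-.15)&(y>-.6)&(x<.8)&(x>.3)&(S>100)
    for m,c in comps(ro,20): t=m&(z>np.nanmedian(z[m])-.004); print("  roll",c.round(),rect(W[t][:,:2]),m.sum(),np.nanmedian(z[m]).round(4))
    rk=(z>.03)&(z<.047)&(x>.48)&(x<.75)&(y>.01)&(y<.2)&(V<100)
    for m,c in comps(rk,300): print("  rack",rect(W[m][:,:2]),m.sum())
```

```text
t42.5 p [0.4611 0.2808 0.2722] x [-0.842  0.539 -0.006] z [ 0.006 -0.001 -1.   ] F [ 0.1 -0.1 -0.3] w0.604 g0.0 q [-0.    0.39 -0.88  1.67  0.32  1.23  0.05]
scene lid [487.3 344.9] 75.4 (array([487.9, 344.8]), array([148.2, 147.4]), 0.5) 0.10944126727800244
 mat (array([509.2, 341.5]), array([233.8, 170.2]), -85.9)
  roll [225. 124.] (array([ 449.8, -405. ]), array([85. , 35.3]), 2.4) 201 0.0394
  roll [247. 136.] (array([ 446.9, -304.7]), array([82.7, 37.6]), 1.5) 218 0.0397
  roll [219. 157.] (array([ 571. , -309.9]), array([81.7, 34.9]), -5.6) 244 0.0398
  rack (array([552.7, 127.1]), array([179.7,  98.4]), 33.8) 330
top lid [460.2 358.7] 64.4 (array([445.3, 369. ]), array([128.7,  44.5]), 55.6) 0.1094383050324634
 mat (array([421.4, 376.5]), array([215.4,  90.9]), 59.9)
  roll [444. 183.] (array([ 571.7, -314.6]), array([82.4, 34. ]), -6.4) 273 0.0403
  roll [475. 220.] (array([ 449.5, -409.4]), array([83.4, 36.7]), 3.2) 285 0.0401
  roll [445. 221.] (array([ 445.9, -309.2]), array([82.9, 37.5]), 2.3) 285 0.0399
wrist lid [487.1 344.1] 74.6 (array([485.8, 344.6]), array([147.3, 144.9]), 62.8) 0.11055771815228968
 mat (array([456.1, 320.6]), array([221. , 143.5]), -60.7)
```

The lid sits square on the pot and the pot is on the middle of the mat, with scene-camera centres agreeing within 1.5 mm. Now the rolls: locate the rack and go to the board.

```bash
cat >> plan.py <<'E'
def down(psi): # tool straight down, tool x at world yaw psi (deg)
    return Ro.from_euler("z",np.radians(psi))*Ro.from_euler("x",np.pi)
E
python3 - <<'E'
from plan import *
from meas import *
c,s=np.cos(np.radians(-4.6)),np.sin(np.radians(-4.6)); Rw=np.array([[c,-s],[s,c]])
for n in("top","scene","w2"):
    d=np.load(f"/tmp/{n}.npz"); p,W=d["p"],d["W"]; x,y,z=W[...,0],W[...,1],W[...,2]
    V=p.max(-1).astype(int)
    u=(W[...,:2]-[.592,.008])@Rw*1000
    m=(z>.028)&(z<.05)&(abs(u[...,0])<115)&(u[...,1]>5)&(u[...,1]<170)&(V<110)
    m=max(comps(m),key=lambda q:q[0].sum())[0]; q=u[m]; print(n,"rack u",np.percentile(q,[.5,99.5],axis=0).round(1).tolist())
    sl=(z>.024)&(z<.05)&(x>.38)&(x<.75)&(abs(y)<.2); q=u[sl]; print("  slab u",np.percentile(q,[.3,99.7],axis=0).round(1).tolist())
h=np.array([.42,-.31,.25])
st_=arm.observe(); p0=np.array(st_["position"])
R0=Ro.from_rotvec(st_["ee_rot"])
rows([(p0*.6+h*.4+[0,0,.0],down(85)),(h,down(0))],.9,mr=.095,ml=.024)
E
```

```text
top rack u [[34.1, 26.2], [107.4, 141.5]]
  slab u [[-178.0, -175.3], [107.6, 170.7]]
scene rack u [[-97.4, 26.3], [107.6, 147.9]]
  slab u [[-178.3, -168.4], [106.7, 175.6]]
w2 rack u [[-97.2, 25.0], [43.2, 145.0]]
  slab u [[-179.3, -169.5], [43.2, 173.0]]
[[0.9, -0.38, -0.7, 0.03, 0, 0, 0.91], [0.9, -0.43, -0.66, 0.02, 0, 0, 0.91], [0.9, -0.5, -0.62, 0.03, 0.01, 0, 0.92], [0.9, -0.55, -0.57, 0.03, 0, 0.01, 0.91], [0.9, -0.6, -0.51, 0.02, 0, 0, 0.91], [0.9, -0.64, -0.46, 0.03, 0, 0, 0.91], [0.9, -0.68, -0.4, 0.03, 0.01, 0, 0.92], [0.9, -0.72, -0.34, 0.02, 0, 0, 0.91]]
[[0.9, -0.75, -0.27, 0.03, 0, 0.01, 0.91], [0.9, -0.76, -0.2, 0.03, 0, 0, 0.91], [0.9, -0.78, -0.13, 0.02, 0, 0, 0.91], [0.9, -0.79, -0.06, 0.03, 0.01, 0, 0.92], [0.9, -0.89, 0.02, 0.03, 0, 0, 0.93], [0.9, -0.89, 0.1, 0.03, 0, 0, 0.92], [0.9, -0.87, 0.17, 0.03, 0, 0, 0.93], [0.9, -0.85, 0.27, 0.03, 0, 0, 0.93]]
[[0.9, -0.83, 0.33, 0.03, 0, 0, 0.92], [0.9, -0.78, 0.42, 0.03, 0, 0, 0.93], [0.9, -0.75, 0.48, 0.03, 0, 0, 0.93], [0.9, -0.7, 0.55, 0.03, 0, 0, 0.93], [0.9, -0.65, 0.62, 0.03, 0, 0, 0.92], [0.9, -0.59, 0.67, 0.03, 0, 0, 0.93], [0.9, -0.52, 0.72, 0.03, 0, 0, 0.93], [0.9, -0.45, 0.77, 0.03, 0, 0, 0.92]]
[[0.9, -0.38, 0.8, 0.03, 0, 0, 0.93], [0.9, -0.3, 0.84, 0.03, 0, 0, 0.93], [0.9, -0.23, 0.86, 0.03, 0, 0, 0.92], [0.9, -0.14, 0.88, 0.02, 0, 0, 0.93]]
q end [ 0.65  0.26 -0.14  1.78  0.04  1.11 -1.08]
```

Emit:
carry_out(commands=[[0.9,-0.38,-0.7,0.03,0,0,0.91],[0.9,-0.43,-0.66,0.02,0,0,0.91],[0.9,-0.5,-0.62,0.03,0.01,0,0.92],[0.9,-0.55,-0.57,0.03,0,0.01,0.91],[0.9,-0.6,-0.51,0.02,0,0,0.91],[0.9,-0.64,-0.46,0.03,0,0,0.91],[0.9,-0.68,-0.4,0.03,0.01,0,0.92],[0.9,-0.72,-0.34,0.02,0,0,0.91]])

```text
clock: 43.4
position: [0.4498, 0.1241, 0.2637]
ee_rot: [-1.896, -2.505, 0.002]
force: [0.3, 0.6, -0.3]
width: 0.899
gripper_force: 0.0
```

Emit:
carry_out(commands=[[0.9,-0.75,-0.27,0.03,0,0.01,0.91],[0.9,-0.76,-0.2,0.03,0,0,0.91],[0.9,-0.78,-0.13,0.02,0,0,0.91],[0.9,-0.79,-0.06,0.03,0.01,0,0.92],[0.9,-0.89,0.02,0.03,0,0,0.93],[0.9,-0.89,0.1,0.03,0,0,0.92],[0.9,-0.87,0.17,0.03,0,0,0.93],[0.9,-0.85,0.27,0.03,0,0,0.93]])

```text
clock: 44.2
position: [0.4381, -0.0439, 0.2581]
ee_rot: [-2.669, -1.654, 0.003]
force: [0.8, -0.3, -0.1]
width: 0.899
gripper_force: 0.0
```

Emit:
carry_out(commands=[[0.9,-0.83,0.33,0.03,0,0,0.92],[0.9,-0.78,0.42,0.03,0,0,0.93],[0.9,-0.75,0.48,0.03,0,0,0.93],[0.9,-0.7,0.55,0.03,0,0,0.93],[0.9,-0.65,0.62,0.03,0,0,0.92],[0.9,-0.59,0.67,0.03,0,0,0.93],[0.9,-0.52,0.72,0.03,0,0,0.93],[0.9,-0.45,0.77,0.03,0,0,0.92]])

```text
clock: 45.0
position: [0.4257, -0.2218, 0.252]
ee_rot: [-3.088, -0.576, 0.003]
force: [0.1, -1.1, 0.2]
width: 0.902
gripper_force: 0.0
```

Emit:
carry_out(commands=[[0.9,-0.38,0.8,0.03,0,0,0.93],[0.9,-0.3,0.84,0.03,0,0,0.93],[0.9,-0.23,0.86,0.03,0,0,0.92],[0.9,-0.14,0.88,0.02,0,0,0.93],[0.9,0,0,0,0,0,0]])

```text
clock: 45.5
position: [0.4187, -0.3129, 0.2489]
ee_rot: [3.141, -0.009, -0.004]
force: [-0.0, -0.2, -0.4]
width: 0.899
gripper_force: 0.0
```

```bash
cat > rolls.py <<'E'
from plan import *
from meas import *
def rolls(n="wrist",box=(-.6,-.15)):
    p,W=cloud(n); x,y,z=W[...,0],W[...,1],W[...,2]; hsv=cv2.cvtColor(p,cv2.COLOR_RGB2HSV); S=hsv[...,1]
    ro=(z>.03)&(z<.06)&(y>box[0])&(y<box[1])&(x<.8)&(x>.3)&(S>90)
    out=[]
    for m,c in comps(ro,60):
        t=m&(z>np.nanmedian(z[m])-.004); r=rect(W[t][:,:2]); out.append(r); print(n,"roll",c.round(),r,m.sum(),np.nanmedian(z[m]).round(4))
    return out
def grasp(c,ang):
    "hover and grasp rows for roll at c (mm), yaw ang"
    c=np.array(c)/1000; R=down(ang)
    rows([(np.r_[c,.12],R),(np.r_[c,.022],R)],.8)
E
python3 - <<'E'
from rolls import *
st(); rolls(); rolls("top"); rolls("scene")
E
```

```text
t45.5 p [ 0.4187 -0.3129  0.2489] x [ 1.    -0.006 -0.003] z [-0.003 -0.001 -1.   ] F [-0.  -0.2 -0.4] w0.899 g0.0 q [ 0.67  0.26 -0.17  1.78  0.05  1.11 -1.09]
wrist roll [321.  39.] (array([ 568.1, -311.8]), array([78.5, 34.1]), -5.9) 2576 0.0411
wrist roll [401. 146.] (array([ 449.9, -407.1]), array([84.1, 33.5]), 3.2) 2068 0.0407
wrist roll [319. 150.] (array([ 445.6, -308.1]), array([83.5, 34.4]), 2.1) 2039 0.0409
top roll [444. 183.] (array([ 570.1, -314.4]), array([85.8, 33.9]), -7.0) 273 0.0403
top roll [443. 222.] (array([ 444.2, -302.3]), array([84.5, 31.2]), 18.5) 155 0.0386
top roll [477. 229.] (array([ 416.1, -412.2]), array([30.4, 16.5]), 87.9) 61 0.0391
scene roll [225. 124.] (array([ 451.6, -404.3]), array([82.1, 36.6]), 5.2) 205 0.0393
scene roll [247. 136.] (array([ 446.3, -304.9]), array([82.9, 34.9]), 4.1) 218 0.0397
scene roll [219. 158.] (array([ 571.3, -309. ]), array([81.9, 36.5]), -3.6) 249 0.0393
```

Run:
```python
from plan import *
c=np.array([.446,-.308]); rows([(np.r_[c,.12],down(2)),(np.r_[c,.024],down(2))],.8)
```

```text
[[0.8, 0.18, -0.01, 0.86, 0, 0, -0.05], [0.8, 0.18, 0, 0.87, 0, 0.01, -0.06], [0.8, 0.17, -0.01, 0.86, 0, 0, -0.05], [0.8, 0.18, 0, 0.86, -0.01, 0, -0.06], [0.8, 0.18, 0, 0.86, 0, 0, -0.05], [0.8, 0.17, -0.01, 0.87, 0, 0.01, -0.06], [0.8, 0, 0, 0.77, 0, 0, 0], [0.8, 0, 0, 0.76, 0, 0, 0]]
[[0.8, 0, 0, 0.77, 0, 0, 0], [0.8, 0, 0, 0.77, 0, 0, 0], [0.8, 0, 0, 0.77, 0, 0, 0]]
q end [ 0.61  0.56 -0.15  1.97  0.14  0.62 -1.16]
```

Emit:
carry_out(commands=[[0.8,0.18,-0.02,0.86,0,0,-0.05],[0.8,0.18,-0.02,0.87,0,0,-0.06],[0.8,0.17,-0.02,0.86,0,0,-0.05],[0.8,0.18,-0.02,0.86,0,0,-0.06],[0.8,0.18,-0.02,0.86,0,0,-0.05],[0.8,0.17,-0.02,0.87,0,0,-0.06],[0.8,0,0,0.77,0,0,0],[0.8,0,0,0.76,0,0,0]])

```text
clock: 46.45
position: [0.446, -0.3054, 0.0815]
ee_rot: [-3.141, -0.056, 0.001]
force: [-0.6, -0.6, -0.9]
width: 0.799
gripper_force: 0.0
```

Emit:
carry_out(commands=[[0.8,0,0,0.77,0,0,0],[0.8,0,0,0.77,0,0,0],[0.8,0,0,0.77,0,0,0],[0.8,0,0,0,0,0,0],[0.3,0,0,0,0,0,0],[0.3,0,0,0,0,0,0],[0.3,0,0,0,0,0,0],[0.3,0,0,0,0,0,0]], squeeze=15)

```text
clock: 47.25
position: [0.4457, -0.3073, 0.0254]
ee_rot: [3.14, 0.05, 0.0]
force: [0.3, -0.2, -1.0]
width: 0.502
gripper_force: 0.0
```

Emit:
carry_out(commands=[[0.3,0,0,0,0,0,0],[0.3,0,0,-0.5,0,0,0],[0.3,0,0,-1,0,0,0],[0.3,0,0,-1,0,0,0],[0.3,0,0,-1,0,0,0],[0.3,0,0,-1,0,0,0],[0.3,0,0,-1,0,0,0],[0.3,0,0,0,0,0,0]])

```text
clock: 48.05
position: [0.4471, -0.308, 0.1663]
ee_rot: [3.138, 0.049, 0.007]
force: [1.1, -0.8, -0.8]
width: 0.432
gripper_force: 15.0
```

```bash
cat >> rolls.py <<'E'
RK=np.array([.6018,.0928]); cw,sw=np.cos(np.radians(-4.6)),np.sin(np.radians(-4.6)); RW=np.array([[cw,-sw],[sw,cw]])
def place(u,op=.3,dz=0,extra=0.):
    c=RK+RW@np.array([u,0.]); R=down(-4.6+90+extra)
    print("target",c)
    rows([(np.r_[c,.16],R)],op,ml=.024,mr=.095)
E
python3 - <<'E'
from rolls import *
st(); rolls("scene"); place(.068)
E
```

```text
t48.0 p [ 0.4471 -0.308   0.1663] x [0.999 0.032 0.004] z [ 0.004 -0.004 -1.   ] F [ 1.1 -0.8 -0.8] w0.432 g15.0 q [ 0.64  0.37 -0.18  1.84  0.08  0.93 -1.12]
scene roll [225. 124.] (array([ 450.3, -404.6]), array([83.1, 36.6]), 0.8) 208 0.0397
scene roll [219. 158.] (array([ 571.2, -310. ]), array([81.5, 37.5]), -6.9) 250 0.0395
target [0.66958096 0.08734647]
[[0.3, 0.5, -0.82, 0.01, 0, 0, -0.77], [0.3, 0.55, -0.77, 0.01, 0, 0, -0.77], [0.3, 0.62, -0.73, 0.01, 0.01, 0, -0.76], [0.3, 0.67, -0.68, 0, 0, 0, -0.77], [0.3, 0.72, -0.63, 0.01, 0, 0, -0.77], [0.3, 0.76, -0.57, 0.01, 0, 0, -0.77], [0.3, 0.81, -0.51, 0.01, 0, 0, -0.77], [0.3, 0.85, -0.45, 0.01, 0.01, 0, -0.76]]
[[0.3, 0.87, -0.38, 0.01, 0, 0, -0.77], [0.3, 0.9, -0.31, 0.01, 0, 0, -0.77], [0.3, 0.93, -0.25, 0.01, 0, 0, -0.77], [0.3, 0.94, -0.17, 0.01, 0, 0, -0.76], [0.3, 0.95, -0.09, 0.01, 0.01, 0, -0.77], [0.3, 0.95, -0.03, 0.01, 0, 0, -0.77], [0.3, 0.96, 0.05, 0.01, 0, 0, -0.77], [0.3, 0.94, 0.12, 0.01, 0, 0, -0.77]]
[[0.3, 0.94, 0.19, 0.01, 0, 0, -0.76], [0.3, 0.92, 0.27, 0.01, 0.01, 0, -0.77], [0.3, 0.89, 0.33, 0.01, 0, 0, -0.77]]
q end [ 0.11  0.63 -0.51  1.48  0.33  1.11 -0.55]
```

Emit:
carry_out(commands=[[0.3,0.5,-0.82,0,0,0,-0.77],[0.3,0.55,-0.77,0,0,0,-0.77],[0.3,0.62,-0.73,0,0.01,0,-0.76],[0.3,0.67,-0.68,0,0,0,-0.77],[0.3,0.72,-0.63,0,0,0,-0.77],[0.3,0.76,-0.57,0,0,0,-0.77],[0.3,0.81,-0.51,0,0,0,-0.77],[0.3,0.85,-0.45,0,0.01,0,-0.76]])

```text
clock: 48.9
position: [0.5403, -0.1388, 0.162]
ee_rot: [-2.974, -1.006, 0.002]
force: [1.0, -0.1, -0.5]
width: 0.438
gripper_force: 15.0
```

Emit:
carry_out(commands=[[0.3,0.87,-0.38,0.01,0,0,-0.77],[0.3,0.9,-0.31,0.01,0,0,-0.77],[0.3,0.93,-0.25,0.01,0,0,-0.77],[0.3,0.94,-0.17,0.01,0,0,-0.76],[0.3,0.95,-0.09,0.01,0.01,0,-0.77],[0.3,0.95,-0.03,0.01,0,0,-0.77],[0.3,0.96,0.05,0.01,0,0,-0.77],[0.3,0.94,0.12,0.01,0,0,-0.77]])

```text
clock: 49.7
position: [0.6342, 0.0272, 0.16]
ee_rot: [-2.53, -1.857, 0.001]
force: [0.2, 0.0, 0.1]
width: 0.435
gripper_force: 15.0
```

Emit:
carry_out(commands=[[0.3,0.94,0.19,0.01,0,0,-0.76],[0.3,0.92,0.27,0.01,0.01,0,-0.77],[0.3,0.89,0.33,0.01,0,0,-0.77],[0.3,0,0,0,0,0,0],[0.3,0,0,0,0,0,0]])

```text
clock: 50.2
position: [0.6686, 0.0888, 0.1589]
ee_rot: [-2.304, -2.13, 0.003]
force: [-0.7, 0.3, -0.9]
width: 0.431
gripper_force: 15.0
```

Run:
```python
from rolls import *
st()
p,W=cloud("wrist"); save(p,"w8.png"); x,y,z=W[...,0],W[...,1],W[...,2]; V=p.max(-1).astype(int)
u=(W[...,:2]-[.592,.008])@RW*1000
m=(z>.028)&(z<.05)&(abs(u[...,0])<125)&(u[...,1]>5)&(u[...,1]<170)&(V<110)
for m,c in comps(m,150): print("rack u",np.percentile(u[m],[.5,99.5],axis=0).round(1).tolist(),m.sum(),c)
for n in("top","scene"):
    p,W=cloud(n); x,y,z=W[...,0],W[...,1],W[...,2]; V=p.max(-1).astype(int); u=(W[...,:2]-[.592,.008])@RW*1000
    e=(abs(z-.044)<.004)&(u[...,1]>15)&(u[...,1]<155)&(V<120)&(abs(u[...,0])<120)
    print(n,e.sum(),np.percentile(u[e],[1,99],axis=0).round(1).tolist())
```

```text
t50.2 p [0.6686 0.0888 0.1589] x [0.078 0.997 0.002] z [-0.004  0.002 -1.   ] F [-0.7  0.3 -0.9] w0.431 g15.0 q [ 0.13  0.64 -0.56  1.48  0.35  1.13 -0.57]
rack u [[-95.6, 48.2], [-76.1, 142.8]] 1443 [150.13582814 178.43173943]
rack u [[-71.6, 129.9], [-49.7, 141.6]] 301 [179.29900332 138.70099668]
rack u [[-45.6, 130.0], [-23.5, 141.6]] 310 [207.58064516 138.90322581]
rack u [[-19.7, 129.1], [2.4, 141.6]] 334 [236.69760479 139.39221557]
rack u [[6.9, 93.6], [27.9, 141.6]] 893 [264.4300112  157.25867861]
rack u [[59.3, 129.2], [81.0, 141.7]] 335 [323.80597015 139.63880597]
rack u [[84.6, 91.6], [104.6, 141.7]] 672 [355.3110119  152.95238095]
rack u [[33.0, 130.1], [54.8, 140.8]] 288 [294.38541667 139.42361111]
rack u [[-19.2, 69.4], [2.2, 122.8]] 1239 [239.95964487 181.74818402]
rack u [[-45.1, 70.8], [-23.9, 115.4]] 864 [213.83449074 184.57291667]
rack u [[-116.9, 32.8], [-114.7, 84.7]] 384 [129.66927083 220.19791667]
rack u [[-71.3, 59.1], [-50.4, 71.4]] 238 [187.92016807 213.6512605 ]
rack u [[-45.4, 59.5], [-24.2, 68.3]] 164 [214.5304878  215.34756098]
top 110 [[-97.2, 24.4], [106.3, 142.6]]
scene 288 [[-116.6, 25.9], [107.5, 147.8]]
```

View pics/w8.png

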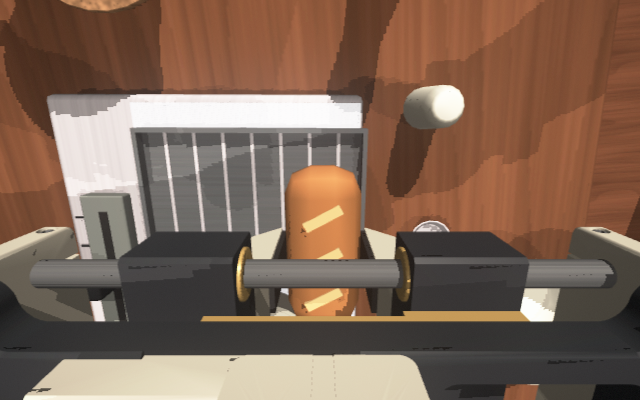

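The roll hangs over the rack's far slot (roll at (323,240), rack right rim at col 365). Lowering it.

Emit:
carry_out(commands=[[0.3,0,0,0.8,0,0,0],[0.3,0,0,0.8,0,0,0],[0.3,0,0,0.8,0,0,0],[0.3,0,0,0.8,0,0,0],[0.3,0,0,0.6,0,0,0],[0.3,0,0,0.4,0,0,0],[0.3,0,0,0.1,0,0,0],[0.3,0,0,0,0,0,0]])

```text
clock: 51.15
position: [0.6683, 0.0878, 0.0522]
ee_rot: [-2.306, -2.128, 0.002]
force: [-0.3, 0.2, -1.0]
width: 0.435
gripper_force: 15.0
```

```bash
python3 -c "
from h import *
st()"
```

```text
t51.1 p [0.6683 0.0878 0.0522] x [0.08  0.997 0.002] z [-0.003  0.002 -1.   ] F [-0.3  0.2 -1. ] w0.435 g15.0 q [ 0.11  0.74 -0.52  1.58  0.42  0.94 -0.63]
```

Emit:
carry_out(commands=[[0.5,0,0,0,0,0,0],[0.55,0,0,0,0,0,0],[0.55,0,0,-0.3,0,0,0],[0.55,0,0,-0.8,0,0,0],[0.55,0,0,-1,0,0,0],[0.55,0,0,-1,0,0,0],[0.55,0,0,-1,0,0,0],[0.55,0,0,-1,0,0,0]])

```text
clock: 51.95
position: [0.6687, 0.088, 0.1814]
ee_rot: [-2.306, -2.128, 0.0]
force: [0.2, -0.7, -0.5]
width: 0.548
gripper_force: 0.0
```

```bash
sed -i 's/RK=np.array(\[.6018,.0928\])/RK=np.array([.6033,.0928])/' rolls.py
python3 - <<'E'
from rolls import *
st(); rolls("top",(-.6,.16)); rolls("scene",(-.6,.16))
rows([(np.array([.42,-.4,.23]),down(0))],.8,ml=.024,mr=.095)
E
```

```text
t52.0 p [0.6687 0.088  0.1814] x [0.08  0.997 0.002] z [-0.003  0.002 -1.   ] F [ 0.2 -0.7 -0.5] w0.548 g0.0 q [ 0.14  0.62 -0.57  1.46  0.34  1.17 -0.56]
top roll [444. 183.] (array([ 570.5, -314. ]), array([85.6, 34.6]), -6.1) 276 0.0399
top roll [476. 217.] (array([ 451.6, -414.9]), array([82.6, 31.7]), 15.9) 191 0.0411
scene roll [225. 124.] (array([ 450. , -404.1]), array([84.8, 36.5]), 1.2) 201 0.0397
scene roll [219. 158.] (array([ 570.8, -310. ]), array([82.8, 36.6]), -6.5) 249 0.0394
scene roll [295. 246.] (array([682.7,  96.1]), array([83.9, 28.9]), -71.5) 97 0.0555
[[0.8, -0.88, -0.37, -0.08, 0, 0, 0.65], [0.8, -0.91, -0.3, -0.09, 0, 0, 0.65], [0.8, -0.92, -0.25, -0.08, 0, -0.01, 0.64], [0.8, -0.93, -0.19, -0.09, 0, 0, 0.65], [0.8, -0.95, -0.13, -0.08, 0, 0, 0.65], [0.8, -0.95, -0.07, -0.08, 0, 0, 0.65], [0.8, -0.96, 0, -0.08, 0, -0.01, 0.65], [0.8, -0.95, 0.06, -0.09, 0, 0, 0.64]]
[[0.8, -0.95, 0.12, -0.08, 0, 0, 0.65], [0.8, -0.94, 0.18, -0.08, 0, 0, 0.65], [0.8, -0.92, 0.24, -0.08, 0, -0.01, 0.65], [0.8, -0.91, 0.3, -0.08, 0, 0, 0.65], [0.8, -0.89, 0.35, -0.09, 0, 0, 0.65], [0.8, -0.86, 0.42, -0.08, 0, 0, 0.64], [0.8, -0.83, 0.47, -0.08, 0, 0, 0.65], [0.8, -0.8, 0.52, -0.08, 0, -0.01, 0.65]]
[[0.8, -0.76, 0.57, -0.08, 0, 0, 0.65], [0.8, -0.73, 0.63, -0.08, 0, 0, 0.65], [0.8, -0.68, 0.66, -0.08, -0.01, 0, 0.64], [0.8, -0.64, 0.71, -0.08, 0, -0.01, 0.65], [0.8, -0.6, 0.75, -0.08, 0, 0, 0.65], [0.8, -0.54, 0.79, -0.08, 0, 0, 0.65], [0.8, -0.49, 0.82, -0.08, 0, 0, 0.65]]
q end [ 0.76  0.36 -0.12  1.67  0.05  1.11 -0.95]
```

Emit:
carry_out(commands=[[0.8,-0.88,-0.37,-0.08,0,0,0.65],[0.8,-0.91,-0.3,-0.09,0,0,0.65],[0.8,-0.92,-0.25,-0.08,0,0,0.64],[0.8,-0.93,-0.19,-0.09,0,0,0.65],[0.8,-0.95,-0.13,-0.08,0,0,0.65],[0.8,-0.95,-0.07,-0.08,0,0,0.65],[0.8,-0.96,0,-0.08,0,-0.01,0.65],[0.8,-0.95,0.06,-0.09,0,0,0.64]])

```text
clock: 52.85
position: [0.5809, -0.0833, 0.1962]
ee_rot: [-2.777, -1.462, 0.005]
force: [0.7, -0.8, 0.1]
width: 0.801
gripper_force: 0.0
```

Emit:
carry_out(commands=[[0.8,-0.95,0.12,-0.08,0,0,0.65],[0.8,-0.94,0.18,-0.08,0,0,0.65],[0.8,-0.92,0.24,-0.08,0,0,0.65],[0.8,-0.91,0.3,-0.08,0,0,0.65],[0.8,-0.89,0.35,-0.09,0,0,0.65],[0.8,-0.86,0.42,-0.08,0,0,0.64],[0.8,-0.83,0.47,-0.08,0,0,0.65],[0.8,-0.8,0.52,-0.08,0,-0.01,0.65]])

```text
clock: 53.65
position: [0.4934, -0.2541, 0.2127]
ee_rot: [-3.061, -0.698, 0.007]
force: [0.6, 0.1, 0.0]
width: 0.799
gripper_force: 0.0
```

Emit:
carry_out(commands=[[0.8,-0.76,0.57,-0.08,0,0,0.65],[0.8,-0.73,0.63,-0.08,0,0,0.65],[0.8,-0.68,0.66,-0.08,0,0,0.64],[0.8,-0.64,0.71,-0.08,0,0,0.65],[0.8,-0.6,0.75,-0.08,0,0,0.65],[0.8,-0.54,0.79,-0.08,0,0,0.65],[0.8,-0.49,0.82,-0.08,0,0,0.65],[0.8,0,0,0,0,0,0]])

```text
clock: 54.45
position: [0.4153, -0.4057, 0.2269]
ee_rot: [3.14, -0.016, -0.009]
force: [1.0, -0.1, -0.7]
width: 0.802
gripper_force: 0.0
```

Run:
```python
from rolls import *
st(); L=rolls(); rolls("scene",(-.6,.16))
c,wh,a=min(L,key=lambda r:r[0][1]); print("->",c,a)
c=c/1000; rows([(np.r_[c,.12],down(a)),(np.r_[c,.024],down(a))],.8)
```

```text
t54.5 p [ 0.4153 -0.4057  0.2269] x [ 1.    -0.01  -0.006] z [-0.006 -0.001 -1.   ] F [ 1.  -0.1 -0.7] w0.802 g0.0 q [ 0.79  0.37 -0.15  1.67  0.07  1.11 -0.96]
wrist roll [231.  36.] (array([ 562.7, -312.3]), array([69. , 34.1]), -6.1) 2628 0.041
wrist roll [324. 144.] (array([ 450. , -407.7]), array([83.1, 34.5]), 3.7) 2322 0.0409
scene roll [225. 124.] (array([ 449.4, -403.8]), array([84.6, 36.6]), 7.6) 204 0.0393
scene roll [219. 157.] (array([ 570.9, -310.4]), array([79.6, 36.6]), -4.4) 243 0.0394
scene roll [295. 246.] (array([683.3,  95.2]), array([83.4, 26.1]), -74.8) 91 0.055
-> [ 450.  -407.7] 3.7
[[0.8, 0.22, 0.04, 0.71, 0, 0.01, -0.11], [0.8, 0.22, 0.04, 0.71, 0, 0.01, -0.11], [0.8, 0.21, 0.04, 0.71, -0.01, 0, -0.12], [0.8, 0.22, 0.05, 0.71, 0, 0.01, -0.11], [0.8, 0.21, 0.05, 0.71, 0, 0.01, -0.11], [0.8, 0.22, 0.05, 0.71, 0, 0.01, -0.11], [0.8, 0, 0, 0.77, 0, 0, 0], [0.8, 0, 0, 0.77, 0, 0, 0]]
[[0.8, 0, 0, 0.77, 0, 0, 0], [0.8, 0, 0, 0.77, 0, 0, 0], [0.8, 0, 0, 0.76, 0, 0, 0]]
q end [ 0.75  0.64 -0.15  1.8   0.13  0.71 -0.98]
```

Emit:
carry_out(commands=[[0.8,0.22,0.03,0.71,0,0.01,-0.11],[0.8,0.22,0.03,0.71,0,0.01,-0.11],[0.8,0.21,0.03,0.71,0,0,-0.12],[0.8,0.22,0.03,0.71,0,0.01,-0.11],[0.8,0.21,0.03,0.71,0,0.01,-0.11],[0.8,0.22,0.03,0.71,0,0.01,-0.11],[0.8,0,0,0.77,0,0,0],[0.8,0,0,0.77,0,0,0]])

```text
clock: 55.35
position: [0.4515, -0.4034, 0.0809]
ee_rot: [-3.138, -0.107, -0.001]
force: [0.2, -0.7, -0.6]
width: 0.797
gripper_force: 0.0
```

Emit:
carry_out(commands=[[0.8,0,0,0.77,0,0,0],[0.8,0,0,0.77,0,0,0],[0.8,0,0,0.76,0,0,0],[0.8,0,0,0,0,0,0],[0.3,0,0,0,0,0,0],[0.3,0,0,0,0,0,0],[0.3,0,0,0,0,0,0],[0.3,0,0,0,0,0,0]])

```text
clock: 56.15
position: [0.4509, -0.4048, 0.025]
ee_rot: [-3.14, -0.105, -0.002]
force: [1.1, -0.4, 0.3]
width: 0.503
gripper_force: 0.3
```

Emit:
carry_out(commands=[[0.3,0,0,0,0,0,0],[0.3,0,0,0,0,0,0],[0.3,0,0,-0.5,0,0,0],[0.3,0,0,-1,0,0,0],[0.3,0,0,-1,0,0,0],[0.3,0,0,-1,0,0,0],[0.3,0,0,-1,0,0,0],[0.3,0,0,-1,0,0,0]])

```text
clock: 56.95
position: [0.4502, -0.4043, 0.1634]
ee_rot: [-3.139, -0.105, -0.0]
force: [1.1, 0.2, -0.5]
width: 0.433
gripper_force: 15.0
```

Run:
```python
from rolls import *
st(); rolls("scene",(-.6,.16)); place(-.066)
```

```text
t57.0 p [ 0.4502 -0.4043  0.1634] x [0.998 0.067 0.   ] z [ 0.     0.001 -1.   ] F [ 1.1  0.2 -0.5] w0.433 g15.0 q [ 0.77  0.47 -0.17  1.69  0.09  0.99 -0.94]
scene roll [219. 157.] (array([ 571.9, -310.7]), array([83.5, 37.3]), -3.1) 247 0.0394
scene roll [296. 246.] (array([682.4,  94.7]), array([85. , 28.5]), -74.3) 91 0.0549
target [0.53751259 0.09809313]
[[0.3, 0.22, -0.9, 0.01, 0, 0, -0.65], [0.3, 0.27, -0.89, 0.02, 0.01, 0, -0.64], [0.3, 0.33, -0.87, 0.01, 0, 0, -0.65], [0.3, 0.39, -0.84, 0.01, 0, 0, -0.65], [0.3, 0.44, -0.82, 0.02, 0, 0, -0.65], [0.3, 0.49, -0.79, 0.01, 0.01, 0, -0.64], [0.3, 0.54, -0.75, 0.01, 0, -0.01, -0.65], [0.3, 0.59, -0.72, 0.02, 0, 0, -0.65]]
[[0.3, 0.64, -0.68, 0.01, 0, 0, -0.64], [0.3, 0.67, -0.64, 0.01, 0.01, 0, -0.65], [0.3, 0.72, -0.59, 0.02, 0, 0, -0.65], [0.3, 0.75, -0.54, 0.01, 0, 0, -0.65], [0.3, 0.79, -0.49, 0.02, 0, 0, -0.64], [0.3, 0.82, -0.44, 0.01, 0.01, 0, -0.65], [0.3, 0.84, -0.39, 0.02, 0, 0, -0.65], [0.3, 0.87, -0.33, 0.01, 0, 0, -0.65]]
[[0.3, 0.89, -0.27, 0.01, 0, 0, -0.64], [0.3, 0.9, -0.22, 0.02, 0.01, -0.01, -0.65], [0.3, 0.92, -0.16, 0.01, 0, 0, -0.65], [0.3, 0.92, -0.1, 0.02, 0, 0, -0.64], [0.3, 0.93, -0.04, 0.01, 0, 0, -0.65], [0.3, 0.93, 0.02, 0.02, 0.01, 0, -0.65]]
q end [ 0.18  0.45 -0.62  1.81  0.31  0.98 -0.65]
```

Emit:
carry_out(commands=[[0.3,0.22,-0.9,0.01,0,0,-0.65],[0.3,0.27,-0.89,0.02,0.01,0,-0.64],[0.3,0.33,-0.87,0.01,0,0,-0.65],[0.3,0.39,-0.84,0.01,0,0,-0.65],[0.3,0.44,-0.82,0.02,0,0,-0.65],[0.3,0.49,-0.79,0.01,0.01,0,-0.64],[0.3,0.54,-0.75,0.01,0,-0.01,-0.65],[0.3,0.59,-0.72,0.02,0,0,-0.65]])

```text
clock: 57.8
position: [0.4818, -0.2195, 0.1593]
ee_rot: [-3.003, -0.913, 0.001]
force: [0.2, -0.5, -0.6]
width: 0.434
gripper_force: 15.0
```

Emit:
carry_out(commands=[[0.3,0.64,-0.68,0.01,0,0,-0.64],[0.3,0.67,-0.64,0.01,0.01,0,-0.65],[0.3,0.72,-0.59,0.02,0,0,-0.65],[0.3,0.75,-0.54,0.01,0,0,-0.65],[0.3,0.79,-0.49,0.02,0,0,-0.64],[0.3,0.82,-0.44,0.01,0.01,0,-0.65],[0.3,0.84,-0.39,0.02,0,0,-0.65],[0.3,0.87,-0.33,0.01,0,0,-0.65]])

```text
clock: 58.6
position: [0.5129, -0.0364, 0.157]
ee_rot: [-2.668, -1.65, 0.001]
force: [0.1, 0.0, -1.0]
width: 0.436
gripper_force: 15.0
```

Emit:
carry_out(commands=[[0.3,0.89,-0.27,0.01,0,0,-0.64],[0.3,0.9,-0.22,0.02,0.01,-0.01,-0.65],[0.3,0.92,-0.16,0.01,0,0,-0.65],[0.3,0.92,-0.1,0.02,0,0,-0.64],[0.3,0.93,-0.04,0.01,0,0,-0.65],[0.3,0.93,0.02,0.02,0.01,0,-0.65],[0.3,0,0,0,0,0,0],[0.3,0,0,0,0,0,0]])

```text
clock: 59.4
position: [0.5356, 0.1002, 0.1549]
ee_rot: [-2.302, -2.129, 0.003]
force: [0.2, -0.5, -0.5]
width: 0.433
gripper_force: 15.0
```

Run:
```python
from rolls import *
st(); c=RK+RW@np.array([-.066,0.]); rows([(np.r_[c,.0525],down(85.4))],.3)
```

```text
t59.4 p [0.5356 0.1002 0.1549] x [0.078 0.997 0.003] z [-0.006  0.003 -1.   ] F [ 0.2 -0.5 -0.5] w0.433 g15.0 q [ 0.18  0.46 -0.63  1.82  0.31  0.97 -0.66]
[[0.3, -0.02, 0.02, 0.82, -0.01, -0.01, 0], [0.3, -0.01, 0.02, 0.82, -0.01, 0, 0.01], [0.3, -0.02, 0.02, 0.82, -0.01, -0.01, 0], [0.3, -0.02, 0.02, 0.82, -0.02, 0, 0.01], [0.3, -0.01, 0.02, 0.82, -0.01, -0.01, 0]]
q end [ 0.11  0.58 -0.55  1.91  0.43  0.76 -0.76]
```

Emit:
carry_out(commands=[[0.3,-0.02,0.02,0.82,-0.01,-0.01,0],[0.3,-0.02,0.02,0.82,-0.01,0,0.01],[0.3,-0.02,0.02,0.82,-0.01,-0.01,0],[0.3,-0.02,0.02,0.82,-0.02,0,0],[0.3,-0.01,0.02,0.82,-0.01,-0.01,0],[0.3,0,0,0,0,0,0],[0.3,0,0,0,0,0,0]])

```text
clock: 60.1
position: [0.5376, 0.0963, 0.0528]
ee_rot: [2.31, 2.129, -0.001]
force: [0.1, -0.5, 0.2]
width: 0.435
gripper_force: 15.0
```

Emit:
carry_out(commands=[[0.5,0,0,0,0,0,0],[0.55,0,0,0,0,0,0],[0.55,0,0,-0.3,0,0,0],[0.55,0,0,-0.8,0,0,0],[0.55,0,0,-1,0,0,0],[0.55,0,0,-1,0,0,0],[0.55,0,0,-1,0,0,0],[0.55,0,0,-1,0,0,0]])

```text
clock: 60.9
position: [0.5376, 0.0971, 0.1821]
ee_rot: [2.309, 2.129, 0.002]
force: [0.4, -0.2, 0.8]
width: 0.548
gripper_force: 0.0
```

Run:
```python
from rolls import *
st(); rolls("top",(-.6,-.16)); rolls("scene",(-.6,-.16))
rows([(np.array([.535,-.311,.23]),down(-5))],.8,ml=.024,mr=.095)
```

```text
t60.9 p [0.5376 0.0971 0.1821] x [0.081 0.997 0.   ] z [ 0.001  0.    -1.   ] F [ 0.4 -0.2  0.8] w0.548 g0.0 q [ 0.19  0.43 -0.64  1.79  0.29  1.02 -0.64]
top roll [444. 183.] (array([ 572.2, -314.2]), array([83.5, 36.5]), -5.1) 271 0.0397
scene roll [219. 158.] (array([ 572.4, -309. ]), array([83.9, 38. ]), -8.5) 247 0.0398
[[0.8, -0.91, 0.06, -0.1, 0, 0, 0.88], [0.8, -0.89, 0.15, -0.1, 0, -0.01, 0.87], [0.8, -0.88, 0.22, -0.11, 0.01, 0, 0.88], [0.8, -0.86, 0.3, -0.1, 0, 0, 0.87], [0.8, -0.83, 0.37, -0.1, 0, -0.01, 0.88], [0.8, -0.8, 0.44, -0.1, 0, 0, 0.88], [0.8, -0.75, 0.51, -0.1, 0, -0.01, 0.87], [0.8, -0.7, 0.57, -0.1, 0.01, 0, 0.88]]
[[0.8, -0.65, 0.64, -0.1, 0, 0, 0.88], [0.8, -0.6, 0.69, -0.1, 0, -0.01, 0.87], [0.8, -0.53, 0.73, -0.1, 0, 0, 0.88], [0.8, -0.46, 0.78, -0.1, 0.01, 0, 0.87], [0.8, -0.4, 0.82, -0.11, 0, -0.01, 0.88], [0.8, -0.32, 0.85, -0.1, 0, 0, 0.88], [0.8, -0.25, 0.88, -0.1, 0, -0.01, 0.87], [0.8, -0.16, 0.89, -0.1, 0, 0, 0.88]]
[[0.8, -0.09, 0.91, -0.1, 0.01, 0, 0.87], [0.8, -0.02, 0.9, -0.1, 0, -0.01, 0.88]]
q end [ 0.57  0.43 -0.19  1.57  0.09  1.15 -1.29]
```

Emit:
carry_out(commands=[[0.8,-0.91,0.06,-0.1,0,0,0.88],[0.8,-0.89,0.15,-0.1,0,0,0.87],[0.8,-0.88,0.22,-0.11,0,0,0.88],[0.8,-0.86,0.3,-0.1,0,0,0.87],[0.8,-0.83,0.37,-0.1,0,0,0.88],[0.8,-0.8,0.44,-0.1,0,0,0.88],[0.8,-0.75,0.51,-0.1,0,0,0.87],[0.8,-0.7,0.57,-0.1,0,0,0.88]])

```text
clock: 61.8
position: [0.5354, -0.0855, 0.2007]
ee_rot: [2.902, 1.202, 0.001]
force: [-0.0, -0.2, -1.1]
width: 0.801
gripper_force: 0.0
```

Emit:
carry_out(commands=[[0.8,-0.65,0.64,-0.1,0,0,0.88],[0.8,-0.6,0.69,-0.1,0,0,0.87],[0.8,-0.53,0.73,-0.1,0,0,0.88],[0.8,-0.46,0.78,-0.1,0,0,0.87],[0.8,-0.4,0.82,-0.11,0,0,0.88],[0.8,-0.32,0.85,-0.1,0,0,0.88],[0.8,-0.25,0.88,-0.1,0,0,0.87],[0.8,-0.16,0.89,-0.1,0,0,0.88]])

```text
clock: 62.6
position: [0.5335, -0.2672, 0.2209]
ee_rot: [-3.139, -0.132, -0.001]
force: [0.5, -0.6, -1.1]
width: 0.799
gripper_force: 0.0
```

Emit:
carry_out(commands=[[0.8,-0.09,0.91,-0.1,0,0,0.87],[0.8,-0.02,0.9,-0.1,0,0,0.88],[0.8,0,0,0,0,0,0],[0.8,0,0,0,0,0,0]])

```text
clock: 63.0
position: [0.5329, -0.3118, 0.2256]
ee_rot: [-3.138, 0.137, -0.001]
force: [-1.0, 0.2, -0.7]
width: 0.799
gripper_force: 0.0
```

Run:
```python
from rolls import *
st(); L=rolls(); 
c,wh,a=min(L,key=lambda r:np.hypot(r[0][0]-571,r[0][1]+312)); print("->",c,a)
c=c/1000; rows([(np.r_[c,.12],down(a)),(np.r_[c,.024],down(a))],.8)
```

```text
t63.0 p [ 0.5329 -0.3118  0.2256] x [ 0.996 -0.087  0.   ] z [ 0.  0. -1.] F [-1.   0.2 -0.7] w0.799 g0.0 q [ 0.57  0.43 -0.18  1.58  0.08  1.13 -1.29]
wrist roll [320. 143.] (array([ 571.4, -312.1]), array([82.5, 34.3]), -5.9) 2350 0.0408
-> [ 571.4 -312.1] -5.9
[[0.8, 0.25, -0.01, 0.7, 0, 0, 0.03], [0.8, 0.26, -0.02, 0.71, 0, 0, 0.03], [0.8, 0.25, -0.01, 0.7, 0, 0, 0.03], [0.8, 0.26, -0.02, 0.71, -0.01, 0, 0.03], [0.8, 0.25, -0.01, 0.7, 0, 0, 0.03], [0.8, 0.26, -0.02, 0.7, 0, 0, 0.02], [0.8, 0, 0, 0.77, 0, 0, 0], [0.8, 0, 0, 0.77, 0, 0, 0]]
[[0.8, 0, 0, 0.77, 0, 0, 0], [0.8, 0, 0, 0.76, 0, 0, 0], [0.8, -0.01, 0, 0.77, 0, 0, 0]]
q end [ 0.51  0.69 -0.15  1.68  0.13  0.78 -1.37]
```

Emit:
carry_out(commands=[[0.8,0.25,-0.02,0.7,0,0,0.03],[0.8,0.26,-0.02,0.71,0,0,0.03],[0.8,0.25,-0.02,0.7,0,0,0.03],[0.8,0.26,-0.02,0.71,0,0,0.03],[0.8,0.25,-0.02,0.7,0,0,0.03],[0.8,0.26,-0.02,0.7,0,0,0.02],[0.8,0,0,0.77,0,0,0],[0.8,0,0,0.77,0,0,0]])

```text
clock: 63.85
position: [0.5721, -0.3123, 0.0801]
ee_rot: [-3.137, 0.163, -0.001]
force: [-0.5, -0.5, 0.3]
width: 0.801
gripper_force: 0.0
```

Emit:
carry_out(commands=[[0.8,0,0,0.77,0,0,0],[0.8,0,0,0.76,0,0,0],[0.8,0,0,0.77,0,0,0],[0.8,0,0,0,0,0,0],[0.3,0,0,0,0,0,0],[0.3,0,0,0,0,0,0],[0.3,0,0,0,0,0,0],[0.3,0,0,0,0,0,0]])

```text
clock: 64.65
position: [0.5722, -0.3128, 0.0251]
ee_rot: [3.137, -0.164, 0.003]
force: [-0.1, -1.2, -0.4]
width: 0.502
gripper_force: 0.0
```

Emit:
carry_out(commands=[[0.3,0,0,0,0,0,0],[0.3,0,0,0,0,0,0],[0.3,0,0,-0.5,0,0,0],[0.3,0,0,-1,0,0,0],[0.3,0,0,-1,0,0,0],[0.3,0,0,-1,0,0,0],[0.3,0,0,-1,0,0,0],[0.3,0,0,-1,0,0,0]])

```text
clock: 65.45
position: [0.5714, -0.3124, 0.1636]
ee_rot: [3.137, -0.164, 0.001]
force: [-0.6, -0.4, -1.0]
width: 0.436
gripper_force: 15.0
```

Run:
```python
from rolls import *
st(); rolls("scene",(-.6,-.16))
for n in("top","scene"):
    p,W=cloud(n); z=W[...,2]; S=cv2.cvtColor(p,cv2.COLOR_RGB2HSV)[...,1]; u=(W[...,:2]-RK)@RW*1000
    m0=(z>.055)&(z<.075)&(abs(u[...,0])<110)&(abs(u[...,1])<70)&(S>90)
    for m,c in comps(m0,30): print(n,"in rack",rect(u[m]/1000),np.median(z[m]).round(4))
place(0.)
```

```text
t65.5 p [ 0.5714 -0.3124  0.1636] x [ 0.995 -0.104  0.001] z [ 0.001 -0.    -1.   ] F [-0.6 -0.4 -1. ] w0.436 g15.0 q [ 0.53  0.54 -0.17  1.57  0.1   1.04 -1.34]
top in rack (array([65.5, -3.1]), array([87.5, 39.1]), -89.8) 0.0653
top in rack (array([-65.4,  -4.6]), array([87. , 38.8]), 88.7) 0.0655
scene in rack (array([-64.7,  -0.4]), array([85.9, 38.1]), 89.4) 0.0656
scene in rack (array([65. ,  2.8]), array([84.9, 38.8]), -88.1) 0.0656
target [0.6033 0.0928]
[[0.3, -0.03, -0.96, 0.01, 0, 0, -0.94], [0.3, 0.06, -0.95, 0.01, 0.01, 0, -0.94], [0.3, 0.16, -0.95, 0.01, 0, 0, -0.93], [0.3, 0.23, -0.93, 0.01, 0, -0.01, -0.94], [0.3, 0.33, -0.9, 0.01, 0, 0, -0.94], [0.3, 0.41, -0.86, 0.01, 0.01, 0, -0.94], [0.3, 0.48, -0.83, 0.01, 0, 0, -0.94], [0.3, 0.57, -0.77, 0.01, 0, 0, -0.94]]
[[0.3, 0.63, -0.72, 0.01, 0, 0, -0.93], [0.3, 0.69, -0.66, 0.01, 0.01, 0, -0.94], [0.3, 0.76, -0.58, 0.01, 0, -0.01, -0.94], [0.3, 0.81, -0.52, 0.01, 0, 0, -0.94], [0.3, 0.85, -0.44, 0.01, 0.01, 0, -0.94], [0.3, 0.89, -0.35, 0.01, 0, 0, -0.94], [0.3, 0.92, -0.27, 0.01, 0, 0, -0.93], [0.3, 0.94, -0.19, 0.01, 0, 0, -0.94]]
[[0.3, 0.95, -0.09, 0.01, 0.01, 0, -0.94]]
q end [ 0.17  0.55 -0.61  1.65  0.35  1.05 -0.63]
```

Emit:
carry_out(commands=[[0.3,-0.03,-0.96,0.01,0,0,-0.94],[0.3,0.06,-0.95,0.01,0.01,0,-0.94],[0.3,0.16,-0.95,0.01,0,0,-0.93],[0.3,0.23,-0.93,0.01,0,-0.01,-0.94],[0.3,0.33,-0.9,0.01,0,0,-0.94],[0.3,0.41,-0.86,0.01,0.01,0,-0.94],[0.3,0.48,-0.83,0.01,0,0,-0.94],[0.3,0.57,-0.77,0.01,0,0,-0.94]])

```text
clock: 66.4
position: [0.5853, -0.1205, 0.1591]
ee_rot: [-2.975, -1.003, 0.003]
force: [0.2, 0.3, -0.8]
width: 0.434
gripper_force: 15.0
```

Emit:
carry_out(commands=[[0.3,0.63,-0.72,0.01,0,0,-0.93],[0.3,0.69,-0.66,0.01,0.01,0,-0.94],[0.3,0.76,-0.58,0.01,0,-0.01,-0.94],[0.3,0.81,-0.52,0.01,0,0,-0.94],[0.3,0.85,-0.44,0.01,0.01,0,-0.94],[0.3,0.89,-0.35,0.01,0,0,-0.94],[0.3,0.92,-0.27,0.01,0,0,-0.93],[0.3,0.94,-0.19,0.01,0,0,-0.94]])

```text
clock: 67.2
position: [0.5996, 0.0702, 0.1574]
ee_rot: [-2.399, -2.022, 0.004]
force: [0.4, -0.5, -0.8]
width: 0.435
gripper_force: 15.0
```

Emit:
carry_out(commands=[[0.3,0.95,-0.09,0.01,0.01,0,-0.94],[0.3,0,0,0,0,0,0],[0.3,0,0,0,0,0,0],[0.3,0,0,0,0,0,0]])

```text
clock: 67.6
position: [0.602, 0.0919, 0.1574]
ee_rot: [-2.308, -2.125, 0.005]
force: [0.3, -0.6, 0.6]
width: 0.435
gripper_force: 15.0
```

Run:
```python
from rolls import *
st()
for i in range(2):
    to((*RK,.0525)); arm.get_image("top")
rows([(np.r_[RK,.0525],down(85.4))],.3)
```

```text
t67.6 p [0.602  0.0919 0.1574] x [0.082 0.997 0.001] z [-0.005  0.001 -1.   ] F [ 0.3 -0.6  0.6] w0.435 g15.0 q [ 0.17  0.55 -0.61  1.66  0.35  1.05 -0.63]
units [0.04 0.07 4.2 ]
units [0.04 0.07 4.2 ]
[[0.3, 0.01, 0.01, 0.84, -0.01, 0, 0], [0.3, 0.01, 0.01, 0.84, -0.01, 0, -0.01], [0.3, 0, 0.02, 0.84, -0.01, 0, 0], [0.3, 0.01, 0.01, 0.85, -0.01, -0.01, -0.01], [0.3, 0.01, 0, 0.84, -0.01, 0, 0]]
q end [ 0.13  0.67 -0.55  1.75  0.44  0.85 -0.7 ]
```

Emit:
carry_out(commands=[[0.3,0.01,0.01,0.84,-0.01,0,0],[0.3,0.01,0.02,0.84,-0.01,0,-0.01],[0.3,0,0.02,0.84,-0.01,0,0],[0.3,0.01,0.01,0.85,-0.01,-0.01,-0.01],[0.3,0.01,0,0.84,-0.01,0,0],[0.3,0,0,0,0,0,0],[0.3,0,0,0,0,0,0]])

```text
clock: 68.4
position: [0.6034, 0.0937, 0.0529]
ee_rot: [-2.307, -2.132, -0.0]
force: [-0.3, 0.0, 0.2]
width: 0.434
gripper_force: 15.0
```

Emit:
carry_out(commands=[[0.48,0,0,0,0,0,0],[0.48,0,0,0,0,0,0],[0.48,0,0,0,0,0,0],[0.48,0,0,-0.3,0,0,0],[0.48,0,0,-0.8,0,0,0],[0.48,0,0,-1,0,0,0],[0.48,0,0,-1,0,0,0],[0.48,0,0,-1,0,0,0]])

```text
clock: 69.2
position: [0.6034, 0.0944, 0.157]
ee_rot: [2.306, 2.133, 0.002]
force: [0.4, 0.6, 0.3]
width: 0.479
gripper_force: 0.0
```

Emit:
carry_out(commands=[[0.48,-1,0,-1,0,0,0],[0.48,-1,-0.8,-0.5,0,0,0],[0.48,-1,-0.8,0,0,0,0],[0.48,-1,-0.8,0,0,0,0],[0.48,-1,-0.8,0,0,0,0],[0.48,-1,-0.8,0,0,0,0],[0.48,-1,-0.8,0,0,0,0],[0.48,-1,-0.8,0,0,0,0]])

```text
clock: 70.0
position: [0.4473, -0.0949, 0.1931]
ee_rot: [2.306, 2.133, 0.002]
force: [0.3, -0.9, -0.1]
width: 0.485
gripper_force: 0.0
```

Emit:
carry_out(commands=[[0.48,-1,0,0,0,0,0],[0.48,-1,0,0,0,0,0],[0.48,-1,0,0,0,0,0],[0.48,-1,0,0,0,0,0],[0.48,-1,0,0,0,0,0],[0.48,-1,0,0,0,0,0],[0.48,0,0,0,0,0,0],[0.48,0,0,0,0,0,0]])

```text
clock: 70.8
position: [0.4365, -0.2437, 0.1927]
ee_rot: [2.307, 2.132, 0.002]
force: [1.0, 1.0, 0.1]
width: 0.479
gripper_force: 0.0
```

Run:
```python
from rolls import *
from potm import potmat
st()
for n in("top","scene"):
    p,W=cloud(n); x,y,z=W[...,0],W[...,1],W[...,2]; S=cv2.cvtColor(p,cv2.COLOR_RGB2HSV)[...,1]; u=(W[...,:2]-RK)@RW*1000; V=p.max(-1)
    m0=(z>.055)&(z<.075)&(abs(u[...,0])<110)&(abs(u[...,1])<70)&(S>90)
    for m,c in comps(m0,30): print(n,"in rack",rect(u[m]/1000),np.median(z[m]).round(4))
    g=(abs(z-.085)<.006)&(V<90)&(x>.42)&(x<.5)&(abs(y)<.1); print("grip",W[g].mean(0).round(4))
    if n=="scene": save(p[80:330,140:540],"end.png",1.9)
```

```text
t70.8 p [ 0.4365 -0.2437  0.1927] x [0.079 0.997 0.001] z [ 0.001  0.001 -1.   ] F [1.  1.  0.1] w0.479 g0.0 q [ 0.86  0.33 -0.58  1.88  0.21  0.99  0.11]
top in rack (array([64.8, -2.8]), array([88.2, 38.1]), 89.5) 0.0652
top in rack (array([ 1.1, -2.1]), array([86.4, 39.9]), -89.9) 0.0659
top in rack (array([-65.2,  -5.6]), array([88.8, 39.4]), -89.9) 0.0653
grip [0.4576 0.0276 0.0848]
scene in rack (array([-64.6,  -0.4]), array([85. , 37.8]), 88.4) 0.0656
scene in rack (array([1.6, 3.2]), array([84.7, 37. ]), -88.0) 0.0653
scene in rack (array([65.5,  2.6]), array([87.3, 38.8]), -89.7) 0.0654
grip [0.4592 0.032  0.0835]
```

View pics/end.png

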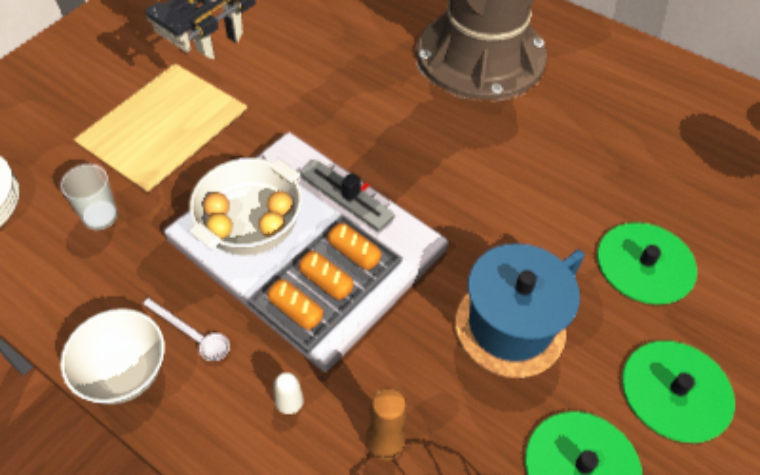

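The final view shows three rolls flat in the rack at (296,304), (327,275) and (355,246), four potatoes in the dish, the slider at the red tick (352,187), and the lidded pot on its mat (525,300). The board is empty, the mill, salt, tumbler and spoon stand in place, and the arm is clear. Handing in.

```bash
python3 -c "
from cell import arm
print(arm.sign_off())"
```

```text
the job is handed in; nothing more can be done
None
```

The job is done and handed in at about 71 s: the slider is about 3 mm from the red mark, all four potatoes are in the dish, the lidded pot is centred on its mat, and the three rolls lie flat in the rack; the hand-in returned no score.

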